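Free the clamp nut on the laptop repair stand

ROBOT

A 6-joint arm with a two-finger parallel gripper is mounted at the origin on the work surface. World frame = base frame: x ahead of the robot, y to its left, z up, the work surface at z = 0. Lengths are in m, angles in rad, forces in N, time in s.
With the tool pointing down it reaches from about 0.35 to 0.775 m from the base axis. Payload 7.3 kg.
Tool frame: the origin (TCP) lies midway between the tips of the shut fingers; the grasp point (between the pads) lies 19 mm behind it (robot.grip_depth is the z of the grasp point in the tool frame, in m); z points along the fingers, y is the line along which they close (so a half turn about z gives the same grasp; the last joint's range is limited). The gripper opens to 92 mm and grips with 3 to 60 N. Pads are 19 mm wide; open, the fingers measure 130 mm over their backs; the gripper's body (75 mm by 190 mm) begins 47 mm behind the grasp point.
Start: joints at [-1.365, 0.342, 1.524, -0, 1.275, -0.146], TCP at [0.181, -0.493, 0.227] pointing down, gripper open.
Joint ranges: [-2.53, 2.53], [-0.77, 2.02], [0.04, 2.7], [-1, 4.14], [0.28, 2.66], [-3.11, 3.11]. Speed limits (rad/s): [2.57, 2.57, 3.14, 3.14, 3.14, 3.14].

INTERFACE

Orientations are given as [roll, pitch, yaw] about the fixed x, y, z axes, in that order (R = Rz(yaw) Ry(pitch) Rx(roll)).
In Python, from cell import robot, viewer gives the robot as it stands.
- The arm moves only by the tool step_arm, never from a script. Its argument "increments" is a list of rows, each an object with "delta_pos": the shift along the tool's x, y, z in cm, a list of three; "dr": the turn, a rotation vector about the tool's x, y, z in degrees, a list of three; "fingers": the closure, from -1 (fully open) to 1 (shut), so that 0 is half open. In form: [{"delta_pos": [tx, ty, tz], "dr": [wx, wy, wz], "fingers": fingers}, ...]. A call has exactly 5 rows; each row is the pose to reach, as a shift and turn from the pose commanded when the call began, along the tool's axes at that moment; what a row does not reach only later rows make up. A row lasts 1/8 s, in which the tool goes at most 62.5 mm and 10.7 degrees, less where a joint would pass 70% of its speed; a pose out of reach is approached as far as the arm can. A call with a gripper value outside its range is refused whole. The fingers move at their own pace and stop on an object; "newtons" is the grip in N (left out, the last holds). Time passes only in rows, so rows that repeat a pose let the fingers close, or fill a call up. It gives the time, the measured TCP pose, the force, the opening and the grip force at its end, in the units of the state.
- robot.observe(): the state, without advancing time (a new reading comes with each control period).
- viewer.read_camera(name): name is "side" or "top"; returns the picture (480x640x3 uint8, red, green, blue); there is no depth.
- viewer.camera_params(name): a dict with "K" (3x3 intrinsics, pixels), "T" (4x4, takes a point from camera to world coordinates). Camera axes: x right, y down, z forward; pixel columns grow to the right and rows downward; lengths in m; the calibration is good to about 2 mm. A picture is of the moment at which its call begins. camera_params takes no time and is no camera call.
- robot.hand_in(): hands the job in; it is judged then, once.
The state is a dict: "time": time; "qpos": joint angles; "qvel": joint speeds; "joint_efforts": joint torques, N m; "tool_pos": TCP position; "tool_rot": TCP orientation; "contact_force": force on the tool from outside, world axes, zero at the start; "torque": the same for the moment, N m; "opening": finger opening in m; "grip_force": force on a finger pad.
Only numpy, scipy, OpenCV 4.12 (cv2) and the standard library are available. Lean on these libraries where they do the work, as an engineer would, in place of code of your own. Each camera call takes 0.05 s, during which the arm holds its last target. There are 200 camera calls.

TASK

Free the laptop shell's clamp on the sloped repair stand: swing the keeper off the hex nut, nearly or fully to its open stop, then use the large end of the ring spanner to unscrew the nut (anticlockwise, looking down on it) by at least a third of a turn, lifting and reseating the spanner for each stroke because the cheeks block its handle; do not turn the nut with the fingers. Leave the keeper open, lay the spanner back down flat on the rubber mat without dropping it, and leave the meter, bottle and tape alone.

Things in the scene. Friction and masses are not known exactly. Their poses are not given: they have to be found in the camera images.
- stand: Fixed repair stand, 320 mm wide: grey board sloping 27 degrees with a black laptop shell under an aluminium clamp bridge (top 22 mm above the board). Origin on the bench under the point where the nut's axis meets the board, which is 90 mm up. x level, towards the high side; z up. The low side faces the robot's right. Upslope is (cos 27, 0, sin 27); the nut's axis (-sin 27, 0, cos 27).
- cheek_left (a point): Top middle of the left aluminium cheek, a wall beside the nut: 6 mm thick, 24 mm long (32 to 56 mm from the nut's axis), top 58 mm above the board. It stops the seated spanner's grip (which spans 44 to 58 mm above the board) when its handle points 45 degrees to the left, seen looking upslope (stand's +y), of straight downslope.
- cheek_right (a point): Top middle of the right aluminium cheek, a wall beside the nut: 6 mm thick, 24 mm long (32 to 56 mm from the nut's axis), top 58 mm above the board. It stops the seated spanner's grip (which spans 44 to 58 mm above the board) when its handle points 45 degrees to the right, seen looking upslope (stand's -y), of straight downslope.
- nut_seat (a point): Point on the nut's axis at the nut's underside, on the top of a 48 mm washer 26 mm above the board. The seated spanner's origin lies here. Its z is the nut's axis, outwards from the board; its x points upslope when joint nut is 0, and turns with the nut.
- nut (a joint): Turn of the hex nut, rad, + is anticlockwise from above (unscrewing). Starts within 0.2 of 0, friction 0.6 N m, free to 5.0. 32 mm over flats, 23 mm tall (top 6 mm tapered) plus a 5 mm stud end. At 0 the spanner fits with its handle 28 degrees clockwise from straight downslope, and every 60 degrees from there; the fits turn with the nut. The ring has 11 degrees of play each way.
- keeper (a joint): Swing of the keeper, rad: 0 lies over the nut (starts 0 to 0.15) and keeps the spanner off, 1.5 is its open stop. Opens clockwise from above, its knob going towards the stand's +y and upslope. Stays where left (friction 0.08 N m). Flat steel arm 18 mm wide, 5 mm thick, underside 56 mm above the board.
- keeper_knob (a point): On the axis of the keeper's upright black knob (diameter 14 mm, 30 mm tall, its axis parallel to the nut's), 20 mm above the arm's underside; the knob's top is 15 mm further out. At 0 it stands over the nut's axis.
- keeper_hinge (a point): On the keeper's pivot axis (parallel to the nut's axis), at the arm's underside, 58 mm upslope of the nut's axis and 58 mm from the knob's axis.
- spanner: Loose double-ended cranked ring spanner, about 0.32 kg. Origin: centre of the large ring's underside; x along the handle to the small ring's centre 165 mm off; z up as it lies. Rings 16 mm high; large: hex hole 35 mm over flats (two flats square to x), 47 mm outside; small: hole 22 mm, too small for the nut. Straight grip 14 x 14 mm, from 32 to 138 mm along x, centre 25 mm above the undersides.
- spanner_grip (a point): Point on the grip's centre line, 95 mm from the large ring's axis; axes as the spanner's. Good place to hold.
- mat: Black rubber mat fixed to the bench, 280 mm along its x, 200 mm along its y, 3 mm thick; origin at the centre of its underside. The spanner starts lying on it, handle roughly towards the robot.
- meter: Bystander: yellow hand meter lying on the bench, 90 x 180 x 36 mm; origin at the centre of its underside.
- bottle: Bystander: white bottle 54 mm across, 100 mm tall; origin at the centre of its underside.
- tape: Bystander: roll of green tape, 84 mm across, 20 mm high; origin at the centre of its underside.

How it is judged:
By the outcome, as a careful person would: the job done as asked, in the order asked, and still so for the second after the job is handed in, with the robot touching nothing.
It also fails if it takes over 72 s, if anything falls off the work surface, if the arm or the gripper's body presses on something with over 40 N, if the wrist force passes 120 N, or if a joint passes its speed limit or range.

## Working session

There is one attempt and no reset: what is moved stays moved. The work goes in short steps, Python scripts to look and compute and a tool call to move; the robot and the scene stay as the last step left them, time stands still between calls to the robot, and variables do not carry over. Pictures are saved under pics/ and viewed, at most 10 in all, crops included, and the job is handed in when it is done.

Besides the shell and the picture viewer there is one more tool, called after ">>>" by a JSON object that holds its "method" and its "body", one argument or row to a line. step_arm: Moves the arm, as the interface text tells. Its arguments: {"type":"object","properties":{"increments":{"type":"array"},"newtons":{"type":"number"}},"required":["increments"]}

```bash
mkdir -p pics; ls
python3 - <<'E'
from cell import robot, viewer
import cv2
for n in("side","top"):
    im=viewer.read_camera(n); cv2.imwrite(f"pics/{n}0.png",im[:,:,::-1])
    p=viewer.camera_params(n); print(n,p["K"],p["T"])
print(robot.observe(), robot.grip_depth)
E
```

```text
pics
side [[463.52795197   0.         317.77219821]
 [  0.         463.52795197 234.47552851]
 [  0.           0.           1.        ]] [[-0.71502806 -0.4995653   0.48904947  0.04525928]
 [-0.69896105  0.52458361 -0.48607148  0.5879461 ]
 [-0.01372289 -0.68938128 -0.72426869  0.90592565]
 [ 0.          0.          0.          1.        ]]
top [[494.47626645   0.         313.65149603]
 [  0.         494.47626645 242.37518971]
 [  0.           0.           1.        ]] [[-0.00471552 -0.98728868  0.1588673   0.44144181]
 [-0.9998269   0.00179551 -0.01851875  0.07694638]
 [ 0.0179981  -0.15892713 -0.98712625  1.06631809]
 [ 0.          0.          0.          1.        ]]
{'time': 0.1, 'qpos': array([-1.36501493e+00,  3.42638485e-01,  1.52489508e+00,  3.30218275e-05,
        1.27545562e+00, -1.45972493e-01]), 'qvel': array([-6.13928613e-04, -2.20082140e-03, -2.78860596e-03,  2.04788941e-04,
       -5.99437976e-05, -3.43448814e-04]), 'joint_efforts': array([ 1.89004757e-03, -4.32002628e+01, -2.44697142e+01,  7.19080470e-02,
        5.26619924e-02, -6.73876025e-05]), 'tool_pos': array([ 0.18085419, -0.49247475,  0.22613126]), 'tool_rot': array([-3.14021556e+00, -2.34375556e-04,  3.51744094e-01]), 'contact_force': array([0.23086497, 0.08103861, 0.41527417]), 'torque': array([-0.08141213, -0.05470583,  0.02473325]), 'grip_force': 0.0, 'opening': 0.09194991027862477} -0.0188
```

View pics/side0.png

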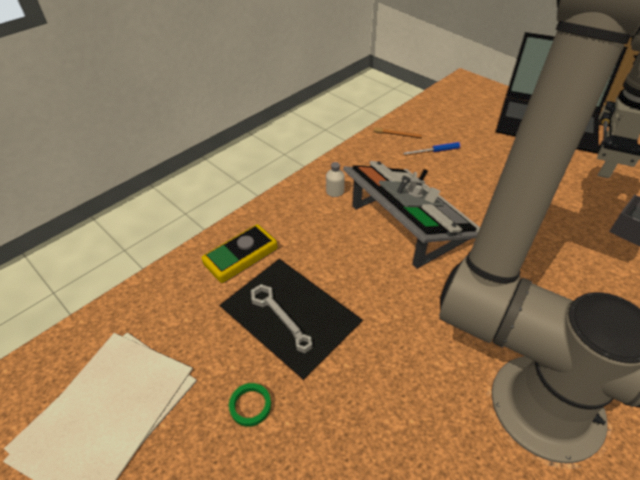

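View pics/top0.png

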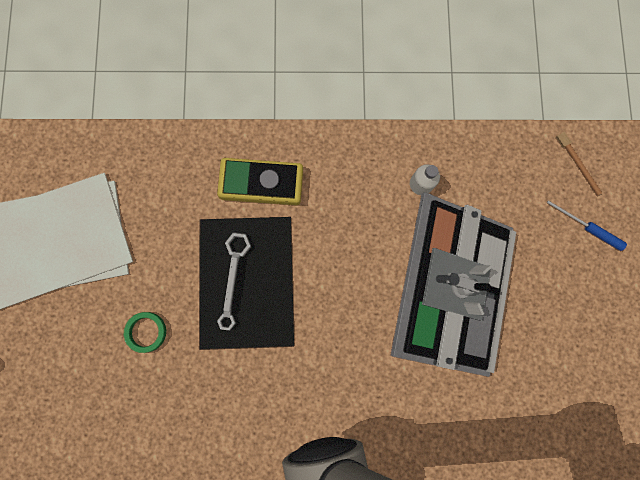

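Side view: spanner on mat, large ring (262,295), small ring (303,343). Top view: large ring (238,245), small (227,322); stand centred near (465,285), its high side to the left. Next: enlarged crops of the stand and spanner.

Run:
```python
import cv2,numpy as np
t=cv2.imread("pics/top0.png");s=cv2.imread("pics/side0.png")
a=cv2.resize(t[230:340,400:520],(0,0),fx=5,fy=5,interpolation=cv2.INTER_CUBIC)
cv2.imwrite("pics/t1.png",a)
b=cv2.resize(s[150:270,340:490],(0,0),fx=5,fy=5,interpolation=cv2.INTER_CUBIC)
cv2.imwrite("pics/s1.png",b)
```

```text
(no output)
```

View pics/t1.png

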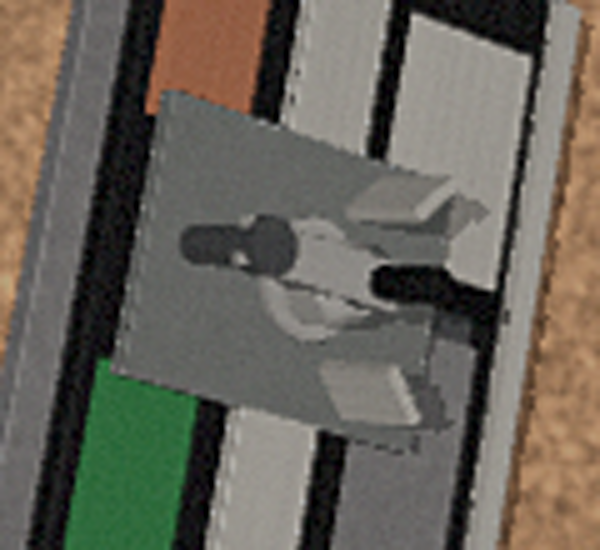

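View pics/s1.png

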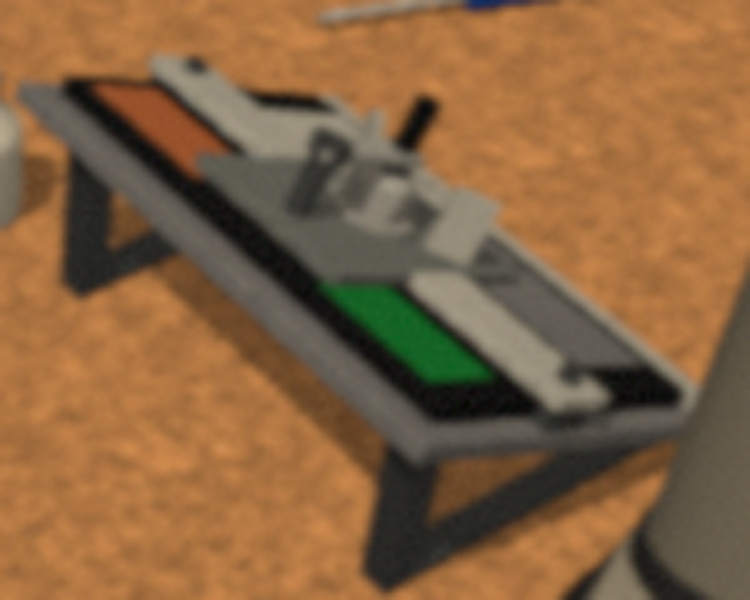

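Crops: keeper knob (black) at top-crop (375..460,283), hinge head (270,245), left cheek (365,390), right cheek (415,200); in the side crop knob base (403,148), top (428,103), left cheek (465,228). I'll fit the stand pose and overlay a model.

```bash
cat > h.py <<'E'
import numpy as np,cv2,json
from scipy.spatial.transform import Rotation as R
from cell import robot,viewer
P={n:viewer.camera_params(n) for n in("side","top")}
def proj(n,p):
    T=P[n]["T"];c=(np.atleast_2d(p)-T[:3,3])@T[:3,:3];u=c@P[n]["K"].T
    return u[:,:2]/u[:,2:]
def ray(n,uv,z):
    T=P[n]["T"];d=T[:3,:3]@np.linalg.solve(P[n]["K"],[*uv,1]);o=T[:3,3]
    return o+d*(z-o[2])/d[2]
a=np.radians(27)
S=np.array([[np.cos(a),0,-np.sin(a)],[0,1,0],[np.sin(a),0,np.cos(a)]]) # cols up, y, n
def board(pose,p): # p: (up,y,normal) from nut axis on board -> world
    X,Y,th=pose
    return (np.atleast_2d(p)@S.T+[0,0,.09])@R.from_euler('z',th).as_matrix().T+[X,Y,0]
E
cat > fit.py <<'E'
from h import *
from scipy.optimize import least_squares
def pts(v):
    X,Y,th,L1,L2,q,yo=v
    k=np.array([-.058*np.cos(q)+.058,.058*np.sin(q)])
    return board(v[:3],[[L1,-.16+yo,0],[L1,.16+yo,0],[-L2,-.16+yo,0],[-L2,.16+yo,0],
      [*k,.091],[*k,.063],[.058,0,.061]])
obs=[("top",0,425,195),("top",1,392,355),("top",2,515,232),("top",3,492,375),
 ("side",0,344,167.6),("side",1,425,238),("side",3,480,227),
 ("side",4,425.6,171),("side",5,420.8,179.4),("top",5,477.5,286.5),("top",6,454,279)]
def f(v):
    p=pts(v);return np.concatenate([proj(n,p[i])[0]-[x,y] for n,i,x,y in obs])
r=least_squares(f,[.45,-.22,1.4,.1,.1,.05,0],loss='soft_l1',f_scale=2)
print(r.x.round(4));print(f(r.x).reshape(-1,2).round(1))
json.dump(list(r.x),open('st.json','w'))
p=r.x[:3]
for n,c in (("top",(400,230,120,110)),("side",(340,150,150,120))):
    im=cv2.imread(f"pics/{n}0.png")[c[1]:c[1]+c[3],c[0]:c[0]+c[2]];im=cv2.resize(im,None,fx=5,fy=5,interpolation=cv2.INTER_CUBIC)
    def pl(q,col):
        u=((proj(n,board(p,q))-c[:2]+.5)*5).astype(int);cv2.polylines(im,[u],True,col,1)
    t=np.linspace(0,2*np.pi,25)
    q=r.x[5];kx,ky=.058-.058*np.cos(q),.058*np.sin(q)
    for h in(.061,.091):pl(np.c_[kx+.007*np.cos(t),ky+.007*np.sin(t),0*t+h],(0,0,255))
    pl(np.c_[.058+.009*np.cos(t),.009*np.sin(t),0*t+.061],(255,0,0))
    t6=np.radians(28)+np.arange(6)*np.pi/3+np.pi/6
    for h in(.026,.049):pl(np.c_[.0185*np.cos(t6),.0185*np.sin(t6),0*t6+h],(0,255,255))
    pl(np.c_[.024*np.cos(t),.024*np.sin(t),0*t+.026],(0,255,0))
    # cheeks: radial wall just beyond 7mm grip half at 45deg
    for s in(1,-1):
        for th in (45,):
            b=np.radians(th);d=np.array([-np.cos(b),s*np.sin(b)]);e=np.array([np.sin(b),s*np.cos(b)])
            Q=[d*u+e*w for u,w in((.032,.007),(.056,.007),(.056,.013),(.032,.013))]
            for h in(.022,.058):pl([[*x,h] for x in Q],(255,0,255))
    cv2.imwrite(f"pics/ov_{n}.png",im);ims=ims+[im] if n=="side" else [im]
w=np.zeros((600,1350,3),np.uint8);w[:550,:600]=ims[0];w[:600,600:]=ims[1]
cv2.imwrite("pics/ov.png",cv2.resize(w,(800,356),interpolation=cv2.INTER_AREA))
for n,L,s in(("top",(238,245),(227,322)),("side",(262,295),(303,343))):
    A=ray(n,L,.011);B=ray(n,s,.011);print(n,A.round(4),B.round(4),np.linalg.norm(B-A),np.degrees(np.arctan2(*(B-A)[[1,0]])))
E
python3 fit.py
```

```text
[ 5.1250e-01 -2.1670e-01  1.3472e+00  1.1080e-01  1.4480e-01  1.7000e-02
 -8.0000e-04]
[[-0.3 -4.1]
 [ 1.1  1. ]
 [ 0.1 -4.4]
 [-0.6  1.6]
 [-0.4 -2.8]
 [ 0.2 -0. ]
 [ 4.2  6.2]
 [ 0.9 -2.1]
 [ 0.4 -1. ]
 [-1.   0.1]
 [-1.1 -0.2]]
top [0.6059 0.2202 0.011 ] [0.4422 0.24   0.011 ] 0.16487111329608498 173.08483794778363
side [0.6067 0.2207 0.011 ] [0.4445 0.2432 0.011 ] 0.16384304982352163 172.09441020853208
```

View pics/ov_top.png

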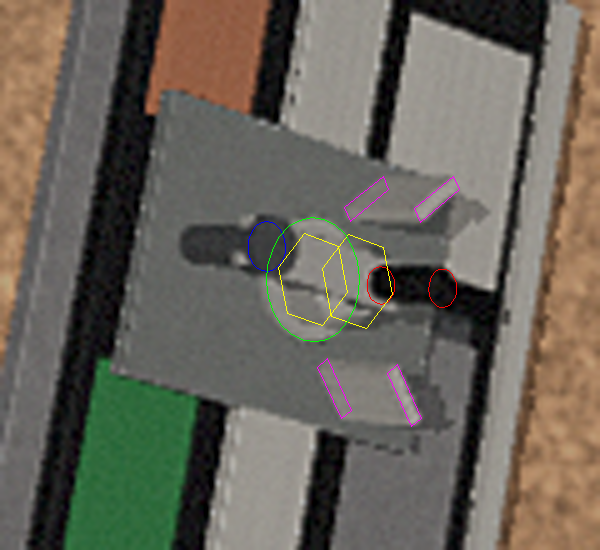

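View pics/ov_side.png

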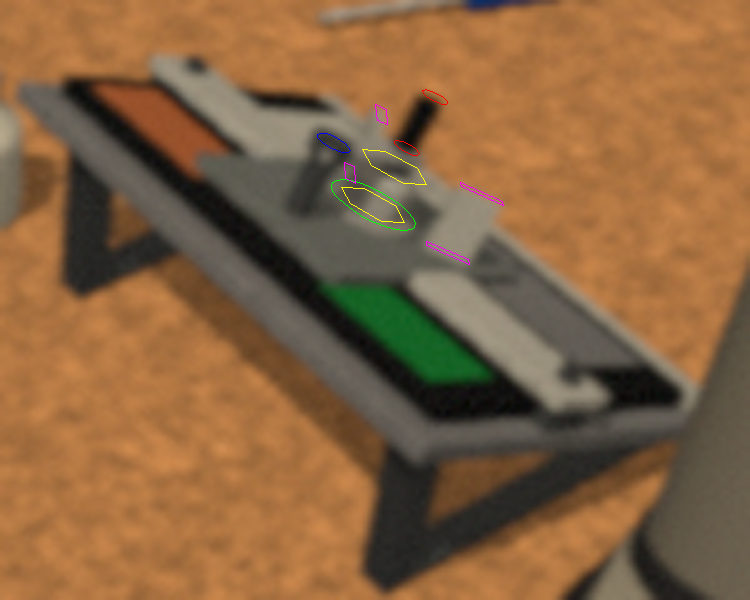

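Overlay fits to about 1 mm in the top view (side about 2 mm off). Spanner: large ring (0.606,0.220), length 164–165 mm, heading ~172.6°. Planning the keeper swing with a loose cage around the knob.

```bash
cat >> h.py <<'E'
v=json.load(open('st.json'));POSE=np.array([v[0],v[1]+.0005,v[2]]);Rz=R.from_euler('z',POSE[2]).as_matrix()
B=Rz@S  # columns up,y,n in world
def toolR(xdir,z): # tool z=z, x near xdir
    z=z/np.linalg.norm(z);y=np.cross(z,xdir);y/=np.linalg.norm(y);return np.c_[np.cross(y,z),y,z]
def load(fresh=False):
    if fresh:
        o=robot.observe();return R.from_euler('xyz',o["tool_rot"]).as_matrix(),np.array(o["tool_pos"])
    d=json.load(open('cmd.json'));return np.array(d[0]),np.array(d[1])
def plan(wps,fresh=False):
    """wps: list of (R,p,f,rows) -> prints calls of 5 rows; interpolates within each leg; saves end pose"""
    R0,p0=load(fresh);rows=[];Rc,pc=R0,p0
    for Rt,pt,f,n in wps:
        w=R.from_matrix(Rc.T@Rt).as_rotvec()
        print('  leg',round(np.linalg.norm(pt-pc)*1000/n,1),'mm/row',round(np.degrees(np.linalg.norm(w))/n,1),'deg/row')
        for i in range(1,n+1):rows.append((Rc@R.from_rotvec(w*i/n).as_matrix(),pc+(pt-pc)*i/n,f))
        Rc,pc=Rt,pt
    while len(rows)%5:rows.append(rows[-1])
    for k in range(0,len(rows),5):
        out=[]
        for Rt,pt,f in rows[k:k+5]:
            d=(R0.T@(pt-p0)*100).round(2);r=np.degrees(R.from_matrix(R0.T@Rt).as_rotvec()).round(1)
            out.append({"delta_pos":(d+0).tolist(),"dr":(r+0).tolist(),"fingers":f})
        print(json.dumps(out))
        p0=p0+R0@d/100;R0=R0@R.from_rotvec(np.radians(r)).as_matrix()
    json.dump([R0.tolist(),p0.tolist()],open('cmd.json','w'))
def st():
    o=robot.observe();R0,p0=load();Rm=R.from_euler('xyz',o["tool_rot"]).as_matrix()
    print('t',round(o['time'],2),'q',o['qpos'].round(2),'err mm',((np.array(o['tool_pos'])-p0)*1000).round(1),'rot err',np.degrees(R.from_matrix(R0.T@Rm).as_rotvec()).round(1),'F',o['contact_force'].round(1),'Fboard',(B.T@o['contact_force']).round(1),'open',round(o['opening'],4),'grip',round(o['grip_force'],1))
E
cat > k.py <<'E'
from h import *
dg=(B[:,0]+B[:,1])/2**.5
z=-B[:,2];Rk=np.c_[np.cross(dg,z),dg,z]
if Rk[0,0]<0:Rk[:,:2]*=-1
def kn(q,h,lead=0):return board(POSE,[.058-.058*np.cos(q)+lead*.7071,.058*np.sin(q)+lead*.7071,h])[0]
q0=v[5]
w=[(Rk,kn(q0,.15),.4,8),(Rk,kn(q0,.068),.4,2),]
plan(w,True)
E
python3 k.py
```

```text
leg 47.4 mm/row 3.7 deg/row
  leg 41.0 mm/row 0.0 deg/row
[{"delta_pos": [4.61, -1.11, 0.03], "dr": [2.6, 2.1, -1.5], "fingers": 0.4}, {"delta_pos": [9.22, -2.21, 0.07], "dr": [5.2, 4.2, -3.0], "fingers": 0.4}, {"delta_pos": [13.82, -3.32, 0.1], "dr": [7.9, 6.4, -4.4], "fingers": 0.4}, {"delta_pos": [18.43, -4.42, 0.13], "dr": [10.5, 8.5, -5.9], "fingers": 0.4}, {"delta_pos": [23.04, -5.53, 0.17], "dr": [13.1, 10.6, -7.4], "fingers": 0.4}]
[{"delta_pos": [4.6, -0.38, 1.06], "dr": [2.6, 2.1, -1.5], "fingers": 0.4}, {"delta_pos": [9.21, -0.76, 2.13], "dr": [5.2, 4.3, -2.9], "fingers": 0.4}, {"delta_pos": [13.81, -1.14, 3.19], "dr": [7.8, 6.4, -4.4], "fingers": 0.4}, {"delta_pos": [14.24, -1.71, 7.23], "dr": [7.8, 6.4, -4.4], "fingers": 0.4}, {"delta_pos": [14.68, -2.29, 11.26], "dr": [7.8, 6.4, -4.4], "fingers": 0.4}]
```

>>> {"method": "step_arm", "body": {
  "increments": [
    {"delta_pos": [4.61, -1.11, 0.03], "dr": [2.6, 2.1, -1.5], "fingers": 0.4},
    {"delta_pos": [9.22, -2.21, 0.07], "dr": [5.2, 4.2, -3.0], "fingers": 0.4},
    {"delta_pos": [13.82, -3.32, 0.1], "dr": [7.9, 6.4, -4.4], "fingers": 0.4},
    {"delta_pos": [18.43, -4.42, 0.13], "dr": [10.5, 8.5, -5.9], "fingers": 0.4},
    {"delta_pos": [23.04, -5.53, 0.17], "dr": [13.1, 10.6, -7.4], "fingers": 0.4}
  ],
  "newtons": 20
}}

```text
time: 0.72
tool_pos: [0.3793, -0.3605, 0.2248]
tool_rot: [-2.921, -0.199, 0.461]
contact_force: [0.9, -0.1, -0.2]
opening: 0.0463
grip_force: 0.0
```

>>> {"method": "step_arm", "body": {
  "increments": [
    {"delta_pos": [4.6, -0.38, 1.06], "dr": [2.6, 2.1, -1.5], "fingers": 0.4},
    {"delta_pos": [9.21, -0.76, 2.13], "dr": [5.2, 4.3, -2.9], "fingers": 0.4},
    {"delta_pos": [13.81, -1.14, 3.19], "dr": [7.8, 6.4, -4.4], "fingers": 0.4},
    {"delta_pos": [14.24, -1.71, 7.23], "dr": [7.8, 6.4, -4.4], "fingers": 0.4},
    {"delta_pos": [14.68, -2.29, 11.26], "dr": [7.8, 6.4, -4.4], "fingers": 0.4}
  ]
}}

```text
time: 1.35
tool_pos: [0.5051, -0.2458, 0.1495]
tool_rot: [-2.798, -0.326, 0.505]
contact_force: [0.5, -0.5, -0.5]
opening: 0.0275
grip_force: 0.0
```

Run:
```python
from h import *
st()
import re
src=open('k.py').read().replace("plan(w,True)","")
exec(src)
L=.0068
w=[(Rk,kn(q0+i*(1.45-q0)/8,.068,L*min(1,(i+1)/2)),.4,1) for i in range(9)]
plan(w)
```

```text
t 1.35 q [-0.81  0.6   1.43  0.39  1.4   0.08] err mm [ 0.4  0.3 -1.1] rot err [-0.1 -0.1 -0. ] F [ 0.5 -0.5 -0.5] Fboard [-0.6 -0.6 -0.2] open 0.0275 grip 0.0
  leg 3.4 mm/row 0.1 deg/row
  leg 13.2 mm/row 0.0 deg/row
  leg 10.4 mm/row 0.0 deg/row
  leg 10.4 mm/row 0.0 deg/row
  leg 10.4 mm/row 0.0 deg/row
  leg 10.4 mm/row 0.0 deg/row
  leg 10.4 mm/row 0.0 deg/row
  leg 10.4 mm/row 0.0 deg/row
  leg 10.4 mm/row 0.0 deg/row
[{"delta_pos": [-0.01, -0.34, 0.0], "dr": [0.0, 0.0, 0.0], "fingers": 0.4}, {"delta_pos": [-0.66, -1.49, 0.0], "dr": [0.0, 0.0, 0.0], "fingers": 0.4}, {"delta_pos": [-1.15, -2.4, 0.0], "dr": [0.0, 0.0, 0.0], "fingers": 0.4}, {"delta_pos": [-1.48, -3.38, 0.0], "dr": [0.0, 0.0, 0.0], "fingers": 0.4}, {"delta_pos": [-1.63, -4.41, 0.0], "dr": [0.0, 0.0, 0.0], "fingers": 0.4}]
[{"delta_pos": [0.04, -1.04, 0.0], "dr": [0.0, 0.0, 0.0], "fingers": 0.4}, {"delta_pos": [0.26, -2.05, 0.0], "dr": [0.0, 0.0, 0.0], "fingers": 0.4}, {"delta_pos": [0.66, -3.01, 0.0], "dr": [0.0, 0.0, 0.0], "fingers": 0.4}, {"delta_pos": [1.23, -3.88, 0.0], "dr": [0.0, 0.0, 0.0], "fingers": 0.4}, {"delta_pos": [1.23, -3.88, 0.0], "dr": [0.0, 0.0, 0.0], "fingers": 0.4}]
```

Tracking is good and there was no contact on descent. Swing.

>>> {"method": "step_arm", "body": {
  "increments": [
    {"delta_pos": [-0.01, -0.34, 0.0], "dr": [0.0, 0.0, 0.0], "fingers": 0.4},
    {"delta_pos": [-0.66, -1.49, 0.0], "dr": [0.0, 0.0, 0.0], "fingers": 0.4},
    {"delta_pos": [-1.15, -2.4, 0.0], "dr": [0.0, 0.0, 0.0], "fingers": 0.4},
    {"delta_pos": [-1.48, -3.38, 0.0], "dr": [0.0, 0.0, 0.0], "fingers": 0.4},
    {"delta_pos": [-1.63, -4.41, 0.0], "dr": [0.0, 0.0, 0.0], "fingers": 0.4}
  ]
}}

```text
time: 1.98
tool_pos: [0.4667, -0.2202, 0.1606]
tool_rot: [-2.799, -0.327, 0.504]
contact_force: [-1.2, -2.7, 0.7]
opening: 0.028
grip_force: 1.1
```

>>> {"method": "step_arm", "body": {
  "increments": [
    {"delta_pos": [0.04, -1.04, 0.0], "dr": [0.0, 0.0, 0.0], "fingers": 0.4},
    {"delta_pos": [0.26, -2.05, 0.0], "dr": [0.0, 0.0, 0.0], "fingers": 0.4},
    {"delta_pos": [0.66, -3.01, 0.0], "dr": [0.0, 0.0, 0.0], "fingers": 0.4},
    {"delta_pos": [1.23, -3.88, 0.0], "dr": [0.0, 0.0, 0.0], "fingers": 0.4},
    {"delta_pos": [1.23, -3.88, 0.0], "dr": [0.0, 0.0, 0.0], "fingers": 0.4}
  ]
}}

```text
time: 2.6
tool_pos: [0.4561, -0.1832, 0.1767]
tool_rot: [-2.798, -0.327, 0.505]
contact_force: [-0.0, 0.1, -0.2]
opening: 0.0274
grip_force: 0.0
```

Run:
```python
from h import *
st()
exec(open('k.py').read().replace("plan(w,True)",""))
# retreat along n, then to hover above the spanner grip
Lr=np.array([.6063,.2204]);ps=np.radians(172.6);d=np.array([np.cos(ps),np.sin(ps),0])
Rs=toolR(-d,np.array([0,0,-1.]))
def g(h):return np.array([*Lr,0])+.095*d+[0,0,h]   # h: TCP height
R0,p0=load()
plan([(R0,p0+B[:,2]*.11,.4,3),(Rs,g(.12),-.4,12)])
```

```text
t 2.6 q [-0.8   0.44  1.62  0.4   1.36  0.07] err mm [0.2 0.7 0.8] rot err [-0.  -0.  -0.1] F [-0.   0.1 -0.2] Fboard [-0.   0.1 -0.2] open 0.0274 grip 0.0
  leg 36.7 mm/row 0.0 deg/row
  leg 41.2 mm/row 4.0 deg/row
[{"delta_pos": [0.0, 0.0, -3.67], "dr": [0.0, 0.0, 0.0], "fingers": 0.4}, {"delta_pos": [0.0, 0.01, -7.33], "dr": [0.0, 0.0, 0.0], "fingers": 0.4}, {"delta_pos": [0.0, 0.01, -11.0], "dr": [0.0, 0.0, 0.0], "fingers": 0.4}, {"delta_pos": [1.83, -2.26, -8.09], "dr": [-2.1, -1.0, 3.2], "fingers": -0.4}, {"delta_pos": [3.65, -4.54, -5.17], "dr": [-4.1, -2.0, 6.5], "fingers": -0.4}]
[{"delta_pos": [1.65, -2.67, 2.67], "dr": [-2.1, -0.9, 3.2], "fingers": -0.4}, {"delta_pos": [3.29, -5.34, 5.35], "dr": [-4.2, -1.9, 6.4], "fingers": -0.4}, {"delta_pos": [4.93, -8.01, 8.03], "dr": [-6.3, -2.9, 9.7], "fingers": -0.4}, {"delta_pos": [6.58, -10.68, 10.7], "dr": [-8.3, -3.9, 12.9], "fingers": -0.4}, {"delta_pos": [8.22, -13.35, 13.38], "dr": [-10.4, -4.8, 16.1], "fingers": -0.4}]
[{"delta_pos": [0.97, -3.47, 2.0], "dr": [-2.1, -1.0, 3.3], "fingers": -0.4}, {"delta_pos": [1.94, -6.94, 4.01], "dr": [-4.2, -2.0, 6.5], "fingers": -0.4}, {"delta_pos": [2.91, -10.41, 6.01], "dr": [-6.2, -3.0, 9.7], "fingers": -0.4}, {"delta_pos": [3.88, -13.88, 8.01], "dr": [-8.3, -4.0, 13.0], "fingers": -0.4}, {"delta_pos": [4.85, -17.35, 10.01], "dr": [-10.4, -4.9, 16.2], "fingers": -0.4}]
```

>>> {"method": "step_arm", "body": {
  "increments": [
    {"delta_pos": [0.0, 0.0, -3.67], "dr": [0.0, 0.0, 0.0], "fingers": 0.4},
    {"delta_pos": [0.0, 0.01, -7.33], "dr": [0.0, 0.0, 0.0], "fingers": 0.4},
    {"delta_pos": [0.0, 0.01, -11.0], "dr": [0.0, 0.0, 0.0], "fingers": 0.4},
    {"delta_pos": [1.83, -2.26, -8.09], "dr": [-2.1, -1.0, 3.2], "fingers": -0.4},
    {"delta_pos": [3.65, -4.54, -5.17], "dr": [-4.1, -2.0, 6.5], "fingers": -0.4}
  ]
}}

```text
time: 3.22
tool_pos: [0.4562, -0.155, 0.2482]
tool_rot: [-2.841, -0.257, 0.4]
contact_force: [0.7, 1.0, -0.2]
opening: 0.0432
grip_force: 0.0
```

>>> {"method": "step_arm", "body": {
  "increments": [
    {"delta_pos": [1.65, -2.67, 2.67], "dr": [-2.1, -0.9, 3.2], "fingers": -0.4},
    {"delta_pos": [3.29, -5.34, 5.35], "dr": [-4.2, -1.9, 6.4], "fingers": -0.4},
    {"delta_pos": [4.93, -8.01, 8.03], "dr": [-6.3, -2.9, 9.7], "fingers": -0.4},
    {"delta_pos": [6.58, -10.68, 10.7], "dr": [-8.3, -3.9, 12.9], "fingers": -0.4},
    {"delta_pos": [8.22, -13.35, 13.38], "dr": [-10.4, -4.8, 16.1], "fingers": -0.4}
  ]
}}

```text
time: 3.85
tool_pos: [0.4841, 0.0399, 0.1837]
tool_rot: [-2.976, -0.109, 0.144]
contact_force: [0.3, -0.9, -0.1]
opening: 0.0643
grip_force: 0.0
```

>>> {"method": "step_arm", "body": {
  "increments": [
    {"delta_pos": [0.97, -3.47, 2.0], "dr": [-2.1, -1.0, 3.3], "fingers": -0.4},
    {"delta_pos": [1.94, -6.94, 4.01], "dr": [-4.2, -2.0, 6.5], "fingers": -0.4},
    {"delta_pos": [2.91, -10.41, 6.01], "dr": [-6.2, -3.0, 9.7], "fingers": -0.4},
    {"delta_pos": [3.88, -13.88, 8.01], "dr": [-8.3, -4.0, 13.0], "fingers": -0.4},
    {"delta_pos": [4.85, -17.35, 10.01], "dr": [-10.4, -4.9, 16.2], "fingers": -0.4}
  ]
}}

```text
time: 4.47
tool_pos: [0.5119, 0.2337, 0.1191]
tool_rot: [3.139, 0.0, -0.131]
contact_force: [0.4, -0.4, -0.4]
opening: 0.0642
grip_force: 0.0
```

Run:
```python
from h import *
st()
ims=[]
for n,c in (("top",(425,245,90,75)),("side",(395,160,60,50))):
    im=viewer.read_camera(n)
    cv2.imwrite(f"pics/{n}2.png",im[:,:,::-1])
    k=400/c[2]
    a=cv2.resize(im[c[1]:c[1]+c[3],c[0]:c[0]+c[2],::-1],(400,int(c[3]*k)),interpolation=cv2.INTER_CUBIC);ims.append(a)
h=max(i.shape[0] for i in ims);w=np.zeros((h,800,3),np.uint8)
for j,i in enumerate(ims):w[:i.shape[0],400*j:400*j+400]=i
cv2.imwrite("pics/c2.png",w)
```

```text
t 4.47 q [ 0.29  0.52  1.57 -0.    1.06  2.  ] err mm [-0.2  1.1 -1. ] rot err [-0.2 -0.   0.1] F [ 0.4 -0.4 -0.4] Fboard [-0.4 -0.5 -0.2] open 0.0642 grip 0.0
```

View pics/c2.png

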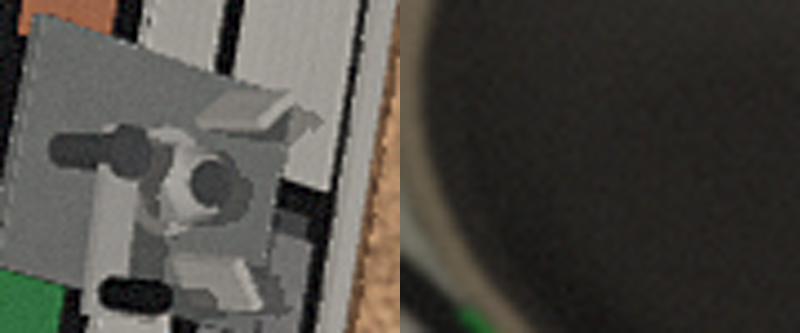

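Keeper is open (knob at crop (137,296), beside the hinge); nut with dark stud end at crop (210,183). Descend on the spanner grip; check the nut angle from the image.

```bash
cat > s.py <<'E'
from h import *
Lr=np.array([.6063,.2204]);ps=np.radians(172.6);d=np.array([np.cos(ps),np.sin(ps),0])
Rs=toolR(-d,np.array([0,0,-1.]))
def g(h):return np.array([*Lr,0])+.095*d+[0,0,h]
E
python3 - <<'E'
from s import *
plan([(Rs,g(.011),-.4,3)])
print('stud top proj',proj("top",board(POSE,[0,0,.054]))[0])
im=cv2.imread("pics/top2.png");c=(450,265,36,36);k=11
a=cv2.resize(im[c[1]:c[1]+c[3],c[0]:c[0]+c[2]],None,fx=k,fy=k,interpolation=cv2.INTER_CUBIC)
a=cv2.convertScaleAbs(a,alpha=1.5,beta=-60)
b=a.copy()
for q,col in((-10,(0,0,255)),(0,(0,255,255)),(10,(255,128,0))):
    t6=np.radians(q-28+180+30)+np.arange(6)*np.pi/3
    for h in(.043,):
        u=((proj("top",board(POSE,np.c_[.0185*np.cos(t6),.0185*np.sin(t6),0*t6+h]))-c[:2]+.5)*k).astype(int)
        cv2.polylines(b,[u],True,col,1)
cv2.imwrite("pics/n2.png",np.hstack([a,b]))
E
```

```text
leg 36.3 mm/row 0.0 deg/row
[{"delta_pos": [0.0, 0.0, 3.63], "dr": [0.0, 0.0, 0.0], "fingers": -0.4}, {"delta_pos": [-0.01, 0.0, 7.27], "dr": [0.0, 0.0, 0.0], "fingers": -0.4}, {"delta_pos": [-0.01, 0.0, 10.9], "dr": [0.0, 0.0, 0.0], "fingers": -0.4}, {"delta_pos": [-0.01, 0.0, 10.9], "dr": [0.0, 0.0, 0.0], "fingers": -0.4}, {"delta_pos": [-0.01, 0.0, 10.9], "dr": [0.0, 0.0, 0.0], "fingers": -0.4}]
stud top proj [472.72040317 285.9342779 ]
```

View pics/n2.png

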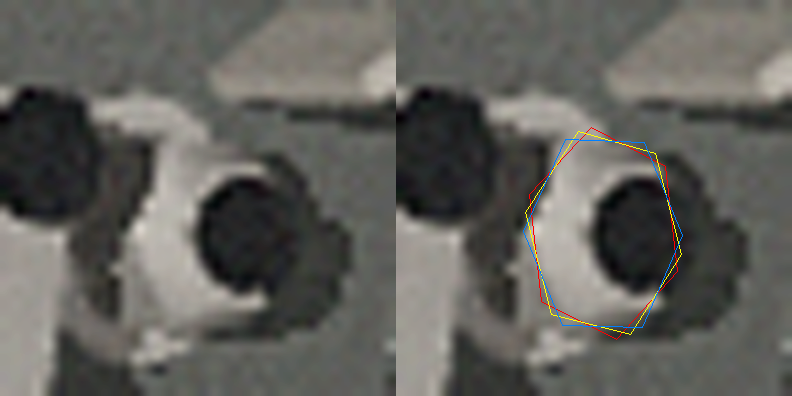

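Stud end agrees with the model to half a pixel; nut angle appears near 0 but unclear, so it will be felt. Grasp.

>>> {"method": "step_arm", "body": {
  "increments": [
    {"delta_pos": [0.0, 0.0, 3.63], "dr": [0.0, 0.0, 0.0], "fingers": -0.4},
    {"delta_pos": [-0.01, 0.0, 7.27], "dr": [0.0, 0.0, 0.0], "fingers": -0.4},
    {"delta_pos": [-0.01, 0.0, 10.9], "dr": [0.0, 0.0, 0.0], "fingers": -0.4},
    {"delta_pos": [-0.01, 0.0, 10.9], "dr": [0.0, 0.0, 0.0], "fingers": -0.4},
    {"delta_pos": [-0.01, 0.0, 10.9], "dr": [0.0, 0.0, 0.0], "fingers": -0.2}
  ]
}}

```text
time: 5.2
tool_pos: [0.513, 0.2319, 0.0119]
tool_rot: [3.141, -0.002, -0.129]
contact_force: [0.2, 1.0, -0.2]
opening: 0.058
grip_force: 0.0
```

>>> {"method": "step_arm", "body": {
  "increments": [
    {"delta_pos": [0, 0, 0], "dr": [0, 0, 0], "fingers": 1},
    {"delta_pos": [0, 0, 0], "dr": [0, 0, 0], "fingers": 1},
    {"delta_pos": [0, 0, 0], "dr": [0, 0, 0], "fingers": 1},
    {"delta_pos": [0, 0, 0], "dr": [0, 0, 0], "fingers": 1},
    {"delta_pos": [0, 0, 0], "dr": [0, 0, 0], "fingers": 1}
  ],
  "newtons": 50
}}

```text
time: 5.82
tool_pos: [0.5122, 0.232, 0.0108]
tool_rot: [3.14, -0.001, -0.129]
contact_force: [-0.9, -0.5, 1.6]
opening: 0.0134
grip_force: 50.0
```

```bash
cat > n.py <<'E'
from h import *
# spanner-in-tool: grasp offset assumed: large ring axis lies +x of tool by ax, underside at zt along tool z
D=dict(ax=.095,dy=0.,zt=-.0188+.025+.002)   # TCP was .002 above the nominal .009 => underside further
def seat(phi,h,ex=0,ey=0): # phi deg ccw from downslope, h: ring underside above washer (26mm)
    p=np.radians(phi);hd=-B[:,0]*np.cos(p)-B[:,1]*np.sin(p)  # handle dir
    Rt=toolR(-hd,-B[:,2])
    o=board(POSE,[ex,ey,.026+h])[0]
    return Rt,o-Rt@np.array([D['ax'],D['dy'],D['zt']])
E
python3 - <<'E'
from n import *
st()
R0,p0=load()
print(np.degrees(R.from_matrix(seat(-28,0)[0]).as_euler('xyz')), seat(-28,0)[1], seat(40,0)[1])
E
```

```text
t 5.83 q [ 0.29  0.66  1.66 -0.    0.82  1.99] err mm [ 0.1 -0.6 -0.2] rot err [-0.1  0.  -0. ] F [-0.9 -0.5  1.6] Fboard [0.2 0.8 1.7] open 0.0134 grip 50.0
[-166.54719702  -23.63131552   46.36168237] [ 0.44900473 -0.2943403   0.08239169] [ 0.55423302 -0.30812204  0.08743362]
```

```bash
sed -i 's/zt=.*)   #.*/zt=.0078)/' n.py
python3 - <<'E'
from n import *
R0,p0=load()
H=seat(-28,.12)
plan([(R0,p0+[0,0,.26],1,6),(*H,1,13),(*H,1,1)])
E
```

```text
leg 43.3 mm/row 0.0 deg/row
  leg 45.4 mm/row 4.8 deg/row
  leg 0.0 mm/row 0.0 deg/row
[{"delta_pos": [0.0, 0.0, -4.33], "dr": [0.0, 0.0, 0.0], "fingers": 1}, {"delta_pos": [0.01, 0.0, -8.67], "dr": [0.0, 0.0, 0.0], "fingers": 1}, {"delta_pos": [0.01, 0.01, -13.0], "dr": [0.0, 0.0, 0.0], "fingers": 1}, {"delta_pos": [0.01, 0.01, -17.33], "dr": [0.0, 0.0, 0.0], "fingers": 1}, {"delta_pos": [0.02, 0.01, -21.67], "dr": [0.0, 0.0, 0.0], "fingers": 1}]
[{"delta_pos": [0.0, 0.0, -4.33], "dr": [0.0, 0.0, 0.0], "fingers": 1}, {"delta_pos": [0.0, 4.5, -3.7], "dr": [1.8, 1.2, -4.3], "fingers": 1}, {"delta_pos": [0.0, 9.0, -3.06], "dr": [3.6, 2.4, -8.5], "fingers": 1}, {"delta_pos": [0.0, 13.49, -2.43], "dr": [5.4, 3.6, -12.8], "fingers": 1}, {"delta_pos": [0.0, 17.99, -1.8], "dr": [7.2, 4.8, -17.1], "fingers": 1}]
[{"delta_pos": [-1.36, 4.34, 0.02], "dr": [1.8, 1.2, -4.2], "fingers": 1}, {"delta_pos": [-2.72, 8.67, 0.03], "dr": [3.6, 2.4, -8.5], "fingers": 1}, {"delta_pos": [-4.07, 13.0, 0.05], "dr": [5.4, 3.6, -12.8], "fingers": 1}, {"delta_pos": [-5.43, 17.34, 0.06], "dr": [7.2, 4.8, -17.0], "fingers": 1}, {"delta_pos": [-6.79, 21.67, 0.08], "dr": [9.0, 6.0, -21.3], "fingers": 1}]
[{"delta_pos": [-2.79, 3.49, -0.83], "dr": [1.8, 1.2, -4.3], "fingers": 1}, {"delta_pos": [-5.58, 6.98, -1.66], "dr": [3.6, 2.4, -8.5], "fingers": 1}, {"delta_pos": [-8.37, 10.47, -2.48], "dr": [5.4, 3.6, -12.8], "fingers": 1}, {"delta_pos": [-11.16, 13.95, -3.31], "dr": [7.2, 4.8, -17.1], "fingers": 1}, {"delta_pos": [-11.16, 13.95, -3.31], "dr": [7.2, 4.8, -17.1], "fingers": 1}]
```

>>> {"method": "step_arm", "body": {
  "increments": [
    {"delta_pos": [0.0, 0.0, -4.33], "dr": [0.0, 0.0, 0.0], "fingers": 1},
    {"delta_pos": [0.01, 0.0, -8.67], "dr": [0.0, 0.0, 0.0], "fingers": 1},
    {"delta_pos": [0.01, 0.01, -13.0], "dr": [0.0, 0.0, 0.0], "fingers": 1},
    {"delta_pos": [0.01, 0.01, -17.33], "dr": [0.0, 0.0, 0.0], "fingers": 1},
    {"delta_pos": [0.02, 0.01, -21.67], "dr": [0.0, 0.0, 0.0], "fingers": 1}
  ]
}}

```text
time: 6.45
tool_pos: [0.5115, 0.232, 0.2281]
tool_rot: [3.139, 0.0, -0.129]
contact_force: [0.8, 0.4, -3.1]
opening: 0.0133
grip_force: 50.0
```

>>> {"method": "step_arm", "body": {
  "increments": [
    {"delta_pos": [0.0, 0.0, -4.33], "dr": [0.0, 0.0, 0.0], "fingers": 1},
    {"delta_pos": [0.0, 4.5, -3.7], "dr": [1.8, 1.2, -4.3], "fingers": 1},
    {"delta_pos": [0.0, 9.0, -3.06], "dr": [3.6, 2.4, -8.5], "fingers": 1},
    {"delta_pos": [0.0, 13.49, -2.43], "dr": [5.4, 3.6, -12.8], "fingers": 1},
    {"delta_pos": [0.0, 17.99, -1.8], "dr": [7.2, 4.8, -17.1], "fingers": 1}
  ]
}}

```text
time: 7.08
tool_pos: [0.488, 0.0527, 0.245]
tool_rot: [-3.031, -0.101, 0.168]
contact_force: [0.6, -0.3, -3.4]
opening: 0.0136
grip_force: 50.0
```

>>> {"method": "step_arm", "body": {
  "increments": [
    {"delta_pos": [-1.36, 4.34, 0.02], "dr": [1.8, 1.2, -4.2], "fingers": 1},
    {"delta_pos": [-2.72, 8.67, 0.03], "dr": [3.6, 2.4, -8.5], "fingers": 1},
    {"delta_pos": [-4.07, 13.0, 0.05], "dr": [5.4, 3.6, -12.8], "fingers": 1},
    {"delta_pos": [-5.43, 17.34, 0.06], "dr": [7.2, 4.8, -17.0], "fingers": 1},
    {"delta_pos": [-6.79, 21.67, 0.08], "dr": [9.0, 6.0, -21.3], "fingers": 1}
  ]
}}

```text
time: 7.7
tool_pos: [0.4594, -0.1706, 0.2139]
tool_rot: [-2.938, -0.265, 0.523]
contact_force: [1.2, 0.3, -2.8]
opening: 0.0136
grip_force: 50.0
```

>>> {"method": "step_arm", "body": {
  "increments": [
    {"delta_pos": [-2.79, 3.49, -0.83], "dr": [1.8, 1.2, -4.3], "fingers": 1},
    {"delta_pos": [-5.58, 6.98, -1.66], "dr": [3.6, 2.4, -8.5], "fingers": 1},
    {"delta_pos": [-8.37, 10.47, -2.48], "dr": [5.4, 3.6, -12.8], "fingers": 1},
    {"delta_pos": [-11.16, 13.95, -3.31], "dr": [7.2, 4.8, -17.1], "fingers": 1},
    {"delta_pos": [-11.16, 13.95, -3.31], "dr": [7.2, 4.8, -17.1], "fingers": 1}
  ]
}}

```text
time: 8.32
tool_pos: [0.4357, -0.3508, 0.1867]
tool_rot: [-2.906, -0.411, 0.805]
contact_force: [-0.1, 1.5, -3.4]
opening: 0.0136
grip_force: 50.0
```

Run:
```python
from n import *
st()
t=np.linspace(0,2*np.pi,40);Rt,p=load()
c3=p+Rt@np.array([D['ax'],D['dy'],D['zt']])
ims=[]
for n in("top","side"):
    im=viewer.read_camera(n)[:,:,::-1].copy();cv2.imwrite(f"pics/{n}3.png",im)
    u0=proj(n,c3)[0];c=(u0-[30,30]).astype(int)
    a=cv2.resize(im[c[1]:c[1]+60,c[0]:c[0]+60],(400,400),interpolation=cv2.INTER_CUBIC);k=400/60
    for zz in(.0,.016):
      for rr in(.0235,):
        q=c3+np.c_[rr*np.cos(t),rr*np.sin(t),0*t-zz]@Rt.T
        cv2.polylines(a,[((proj(n,q)-c+.5)*k).astype(int)],True,(0,0,255) if zz else (255,0,0),1)
    ims.append(a)
cv2.imwrite("pics/c3.png",np.hstack(ims))
```

```text
t 8.32 q [-1.    0.61  1.3   0.33  1.58 -0.34] err mm [-1.2 -3.5 -2.3] rot err [-0.  -0.   0.2] F [-0.1  1.5 -3.4] Fboard [-0.2  0.5 -3.7] open 0.0136 grip 50.0
```

View pics/c3.png

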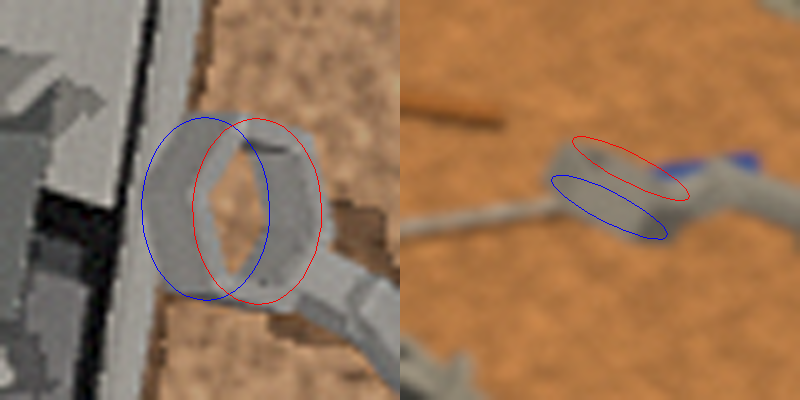

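Ring (crop top (205..265,210)) sits within ~1 mm of where the model says, handle towards the lower right. Descend by feel.

Run:
```python
from n import *
st()
plan([(*seat(-28,.03),1,4),(*seat(-28,.03),1,1),(*seat(-28,.014),1,4),(*seat(-28,.014),1,1)])
```

```text
t 8.43 q [-1.    0.6   1.3   0.33  1.58 -0.34] err mm [-0.3 -0.4 -0.6] rot err [ 0.  -0.   0.1] F [ 0.3  1.  -2.9] Fboard [-0.4 -0.1 -3. ] open 0.0133 grip 50.0
  leg 22.5 mm/row 0.0 deg/row
  leg 0.0 mm/row 0.0 deg/row
  leg 4.0 mm/row 0.0 deg/row
  leg 0.0 mm/row 0.0 deg/row
[{"delta_pos": [0.0, 0.0, 2.25], "dr": [0.0, 0.0, 0.0], "fingers": 1}, {"delta_pos": [0.0, 0.0, 4.5], "dr": [0.0, 0.0, 0.0], "fingers": 1}, {"delta_pos": [0.0, 0.0, 6.75], "dr": [0.0, 0.0, 0.0], "fingers": 1}, {"delta_pos": [0.0, 0.0, 9.0], "dr": [0.0, 0.0, 0.0], "fingers": 1}, {"delta_pos": [0.0, 0.0, 9.0], "dr": [0.0, 0.0, 0.0], "fingers": 1}]
[{"delta_pos": [0.0, 0.0, 0.4], "dr": [0.0, 0.0, 0.0], "fingers": 1}, {"delta_pos": [0.0, 0.0, 0.8], "dr": [0.0, 0.0, 0.0], "fingers": 1}, {"delta_pos": [0.0, 0.0, 1.2], "dr": [0.0, 0.0, 0.0], "fingers": 1}, {"delta_pos": [0.0, 0.0, 1.6], "dr": [0.0, 0.0, 0.0], "fingers": 1}, {"delta_pos": [0.0, 0.0, 1.6], "dr": [0.0, 0.0, 0.0], "fingers": 1}]
```

>>> {"method": "step_arm", "body": {
  "increments": [
    {"delta_pos": [0.0, 0.0, 2.25], "dr": [0.0, 0.0, 0.0], "fingers": 1},
    {"delta_pos": [0.0, 0.0, 4.5], "dr": [0.0, 0.0, 0.0], "fingers": 1},
    {"delta_pos": [0.0, 0.0, 6.75], "dr": [0.0, 0.0, 0.0], "fingers": 1},
    {"delta_pos": [0.0, 0.0, 9.0], "dr": [0.0, 0.0, 0.0], "fingers": 1},
    {"delta_pos": [0.0, 0.0, 9.0], "dr": [0.0, 0.0, 0.0], "fingers": 1}
  ]
}}

```text
time: 9.05
tool_pos: [0.4459, -0.3055, 0.1087]
tool_rot: [-2.905, -0.412, 0.811]
contact_force: [0.3, 0.7, -3.2]
opening: 0.0137
grip_force: 50.0
```

Run:
```python
from n import *
Rt,p=seat(-28,.03)
o=robot.observe();print('err mm',((o['tool_pos']-p)*1000).round(1),'Fb',(B.T@o['contact_force']).round(1))
im=viewer.read_camera("top")[:,:,::-1].copy()
c3=p+Rt@np.array([D['ax'],D['dy'],D['zt']]);t=np.linspace(0,2*np.pi,40)
c=(448,262);k=8
a=cv2.resize(im[c[1]:c[1]+50,c[0]:c[0]+50],None,fx=k,fy=k,interpolation=cv2.INTER_CUBIC);a=cv2.convertScaleAbs(a,alpha=1.4,beta=-40);b=a.copy()
for zz,col in((0,(255,0,0)),(.016,(0,0,255))):
    q=c3+np.c_[.0235*np.cos(t),.0235*np.sin(t),0*t-zz]@Rt.T
    cv2.polylines(b,[((proj("top",q)-c+.5)*k).astype(int)],True,col,1)
q=board(POSE,np.c_[.006*np.cos(t),.006*np.sin(t),0*t+.054]);cv2.polylines(b,[((proj("top",q)-c+.5)*k).astype(int)],True,(0,255,0),1)
cv2.imwrite("pics/c4.png",np.hstack([a,b]))
```

```text
err mm [-0.1  2.  -0. ] Fb [-0.8 -0.2 -3.2]
```

View pics/c4.png

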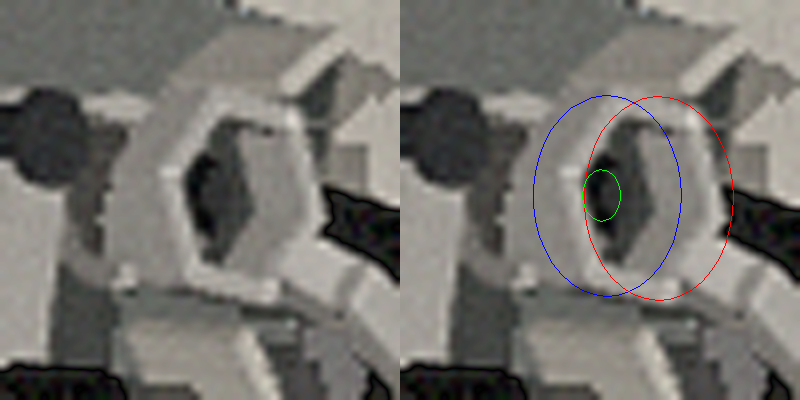

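The ring's top-face outline centre is at crop (244,198) against predicted (258,198), partly because the arm had not settled; check settled numbers.

Run:
```python
from n import *
Rt,p=seat(-28,.03)
viewer.read_camera("top");viewer.read_camera("top");viewer.read_camera("top")
o=robot.observe();print('err mm',((o['tool_pos']-p)*1000).round(1),'Fb',(B.T@o['contact_force']).round(1))
b=cv2.imread("pics/c4.png")[:,:400]
im=viewer.read_camera("top")[:,:,::-1].copy()
c=(448,262);k=8
a=cv2.resize(im[c[1]:c[1]+50,c[0]:c[0]+50],None,fx=k,fy=k,interpolation=cv2.INTER_CUBIC);a=cv2.convertScaleAbs(a,alpha=1.4,beta=-40)
G=lambda x:cv2.cvtColor(x,cv2.COLOR_BGR2GRAY)
r=cv2.matchTemplate(G(a),G(b)[85:310,160:335],cv2.TM_CCOEFF_NORMED);_,m,_,l=cv2.minMaxLoc(r)
print('shift crop px',l[0]-160,l[1]-85,m)
```

```text
err mm [ 0.6 -1.   1.5] Fb [-1.  -0.2 -2. ]
shift crop px 14 -3 0.9264836311340332
```

After settling the ring is at (258,195), as predicted. Continue down.

>>> {"method": "step_arm", "body": {
  "increments": [
    {"delta_pos": [0.0, 0.0, 0.4], "dr": [0.0, 0.0, 0.0], "fingers": 1},
    {"delta_pos": [0.0, 0.0, 0.8], "dr": [0.0, 0.0, 0.0], "fingers": 1},
    {"delta_pos": [0.0, 0.0, 1.2], "dr": [0.0, 0.0, 0.0], "fingers": 1},
    {"delta_pos": [0.0, 0.0, 1.6], "dr": [0.0, 0.0, 0.0], "fingers": 1},
    {"delta_pos": [0.0, 0.0, 1.6], "dr": [0.0, 0.0, 0.0], "fingers": 1}
  ]
}}

```text
time: 9.93
tool_pos: [0.4476, -0.3019, 0.095]
tool_rot: [-2.91, -0.411, 0.81]
contact_force: [-3.9, -4.3, 0.6]
opening: 0.0135
grip_force: 50.0
```

```bash
cat >> n.py <<'E'
def sx(phi,h):
    Rt,p=seat(phi,h);viewer.read_camera("top");viewer.read_camera("top");o=robot.observe()
    Rm=R.from_euler('xyz',o["tool_rot"]).as_matrix()
    print('t',round(o['time'],2),'err board mm',(B.T@(o['tool_pos']-p)*1000).round(1),'rot',np.degrees(R.from_matrix(Rt.T@Rm).as_rotvec()).round(1),'Fb',(B.T@o['contact_force']).round(1),'Tb',(B.T@o['torque']).round(2),'open',round(o['opening'],4),'q',o['qpos'].round(2))
E
python3 - <<'E'
from n import *
sx(-28,.014)
plan([(*seat(-28,.002),1,4),(*seat(-28,.002),1,1)])
E
```

```text
t 10.03 err board mm [-1.  -0.3  1.2] rot [-0.2 -0.1 -0. ] Fb [-3.6  3.2  2.8] Tb [0.17 0.62 0.11] open 0.0136 q [-0.94  0.65  1.49  0.36  1.33 -0.38]
  leg 3.0 mm/row 0.0 deg/row
  leg 0.0 mm/row 0.0 deg/row
[{"delta_pos": [0.0, 0.0, 0.3], "dr": [0.0, 0.0, 0.0], "fingers": 1}, {"delta_pos": [0.0, 0.0, 0.6], "dr": [0.0, 0.0, 0.0], "fingers": 1}, {"delta_pos": [0.0, 0.0, 0.9], "dr": [0.0, 0.0, 0.0], "fingers": 1}, {"delta_pos": [0.0, 0.0, 1.2], "dr": [0.0, 0.0, 0.0], "fingers": 1}, {"delta_pos": [0.0, 0.0, 1.2], "dr": [0.0, 0.0, 0.0], "fingers": 1}]
```

Run:
```python
from n import *
# undo saved plan: command is still h=.014
R0,p0=seat(-28,.014);json.dump([R0.tolist(),p0.tolist()],open('cmd.json','w'))
plan([(*seat(-28,.014,-.0008,.0008),1,1),(*seat(-28,.006,-.0008,.0008),1,3),(*seat(-28,.006,-.0008,.0008),1,1)])
```

```text
leg 1.1 mm/row 0.0 deg/row
  leg 2.7 mm/row 0.0 deg/row
  leg 0.0 mm/row 0.0 deg/row
[{"delta_pos": [-0.11, -0.03, 0.0], "dr": [0.0, 0.0, 0.0], "fingers": 1}, {"delta_pos": [-0.11, -0.03, 0.27], "dr": [0.0, 0.0, 0.0], "fingers": 1}, {"delta_pos": [-0.11, -0.03, 0.53], "dr": [0.0, 0.0, 0.0], "fingers": 1}, {"delta_pos": [-0.11, -0.03, 0.8], "dr": [0.0, 0.0, 0.0], "fingers": 1}, {"delta_pos": [-0.11, -0.03, 0.8], "dr": [0.0, 0.0, 0.0], "fingers": 1}]
```

>>> {"method": "step_arm", "body": {
  "increments": [
    {"delta_pos": [-0.11, -0.03, 0.0], "dr": [0.0, 0.0, 0.0], "fingers": 1},
    {"delta_pos": [-0.11, -0.03, 0.27], "dr": [0.0, 0.0, 0.0], "fingers": 1},
    {"delta_pos": [-0.11, -0.03, 0.53], "dr": [0.0, 0.0, 0.0], "fingers": 1},
    {"delta_pos": [-0.11, -0.03, 0.8], "dr": [0.0, 0.0, 0.0], "fingers": 1},
    {"delta_pos": [-0.11, -0.03, 0.8], "dr": [0.0, 0.0, 0.0], "fingers": 1}
  ]
}}

```text
time: 10.65
tool_pos: [0.4476, -0.2978, 0.087]
tool_rot: [-2.908, -0.412, 0.81]
contact_force: [-0.3, -2.2, -3.7]
opening: 0.0134
grip_force: 50.0
```

Run:
```python
from n import *
sx(-28,.006)
```

```text
t 10.75 err board mm [-1.2  0.5  0.4] rot [-0.1 -0.1 -0. ] Fb [-4.3  0.1 -3.1] Tb [-0.06  0.98 -0.11] open 0.0136 q [-0.94  0.66  1.51  0.36  1.31 -0.38]
```

Ring dropped over the nut (no axial load). Lower fully and begin the first stroke.

Run:
```python
from n import *
e=(-.0016,.0008)
plan([(*seat(-28,.0015,*e),1,2)]+[(*seat(f,.0015,*e),1,1) for f in(-22,-15,-7)]+[(*seat(f,.0015,*e),1,1) for f in(1,9,17,25,33)])
```

```text
leg 2.3 mm/row 0.0 deg/row
  leg 9.9 mm/row 6.0 deg/row
  leg 11.6 mm/row 7.0 deg/row
  leg 13.3 mm/row 8.0 deg/row
  leg 13.3 mm/row 8.0 deg/row
  leg 13.3 mm/row 8.0 deg/row
  leg 13.3 mm/row 8.0 deg/row
  leg 13.3 mm/row 8.0 deg/row
  leg 13.3 mm/row 8.0 deg/row
[{"delta_pos": [-0.03, 0.02, 0.22], "dr": [0.0, 0.0, 0.0], "fingers": 1}, {"delta_pos": [-0.07, 0.03, 0.45], "dr": [0.0, 0.0, 0.0], "fingers": 1}, {"delta_pos": [-0.02, 1.03, 0.45], "dr": [0.0, 0.0, -6.0], "fingers": 1}, {"delta_pos": [0.17, 2.17, 0.45], "dr": [0.0, 0.0, -13.0], "fingers": 1}, {"delta_pos": [0.56, 3.44, 0.45], "dr": [0.0, 0.0, -21.0], "fingers": 1}]
[{"delta_pos": [0.09, 1.32, 0.0], "dr": [0.0, 0.0, -8.0], "fingers": 1}, {"delta_pos": [0.37, 2.62, 0.0], "dr": [0.0, 0.0, -16.0], "fingers": 1}, {"delta_pos": [0.82, 3.86, 0.0], "dr": [0.0, 0.0, -24.0], "fingers": 1}, {"delta_pos": [1.45, 5.03, 0.0], "dr": [0.0, 0.0, -32.0], "fingers": 1}, {"delta_pos": [2.22, 6.11, 0.0], "dr": [0.0, 0.0, -40.0], "fingers": 1}]
```

>>> {"method": "step_arm", "body": {
  "increments": [
    {"delta_pos": [-0.03, 0.02, 0.22], "dr": [0.0, 0.0, 0.0], "fingers": 1},
    {"delta_pos": [-0.07, 0.03, 0.45], "dr": [0.0, 0.0, 0.0], "fingers": 1},
    {"delta_pos": [-0.02, 1.03, 0.45], "dr": [0.0, 0.0, -6.0], "fingers": 1},
    {"delta_pos": [0.17, 2.17, 0.45], "dr": [0.0, 0.0, -13.0], "fingers": 1},
    {"delta_pos": [0.56, 3.44, 0.45], "dr": [0.0, 0.0, -21.0], "fingers": 1}
  ]
}}

```text
time: 11.38
tool_pos: [0.4785, -0.313, 0.0782]
tool_rot: [-3.083, -0.467, 1.216]
contact_force: [2.0, -0.4, -3.0]
opening: 0.0133
grip_force: 50.1
```

Run:
```python
from n import *
sx(-7,.0015)
```

```text
t 11.47 err board mm [-1.8 -0.3  0.3] rot [-0.1 -0.1 -0.2] Fb [-2.3 -0.3 -2.6] Tb [-0.21  0.72 -0.03] open 0.0135 q [-0.91  0.72  1.41  0.37  1.34 -0.72]
```

>>> {"method": "step_arm", "body": {
  "increments": [
    {"delta_pos": [0.09, 1.32, 0.0], "dr": [0.0, 0.0, -8.0], "fingers": 1},
    {"delta_pos": [0.37, 2.62, 0.0], "dr": [0.0, 0.0, -16.0], "fingers": 1},
    {"delta_pos": [0.82, 3.86, 0.0], "dr": [0.0, 0.0, -24.0], "fingers": 1},
    {"delta_pos": [1.45, 5.03, 0.0], "dr": [0.0, 0.0, -32.0], "fingers": 1},
    {"delta_pos": [2.22, 6.11, 0.0], "dr": [0.0, 0.0, -40.0], "fingers": 1}
  ]
}}

```text
time: 12.1
tool_pos: [0.5425, -0.3149, 0.0846]
tool_rot: [2.871, -0.388, 1.977]
contact_force: [0.1, -2.4, -3.6]
opening: 0.0134
grip_force: 50.4
```

Run:
```python
from n import *
sx(33,.0015)
e=(-.0016,.0008)
plan([(*seat(f,.0015,*e),1,1) for f in(37,40,40,40,40)])
```

```text
t 12.2 err board mm [-2.  -0.3  0.6] rot [-0.  -0.2 -0. ] Fb [-3.7 -4.9 -3. ] Tb [-1.    1.01 -0.23] open 0.0137 q [-0.84  0.79  1.24  0.38  1.41 -1.31]
  leg 6.6 mm/row 4.0 deg/row
  leg 5.0 mm/row 3.0 deg/row
  leg 0.0 mm/row 0.0 deg/row
  leg 0.0 mm/row 0.0 deg/row
  leg 0.0 mm/row 0.0 deg/row
[{"delta_pos": [0.03, 0.66, 0.0], "dr": [0.0, 0.0, -4.0], "fingers": 1}, {"delta_pos": [0.08, 1.16, 0.0], "dr": [0.0, 0.0, -7.0], "fingers": 1}, {"delta_pos": [0.08, 1.16, 0.0], "dr": [0.0, 0.0, -7.0], "fingers": 1}, {"delta_pos": [0.08, 1.16, 0.0], "dr": [0.0, 0.0, -7.0], "fingers": 1}, {"delta_pos": [0.08, 1.16, 0.0], "dr": [0.0, 0.0, -7.0], "fingers": 1}]
```

Stroke is proceeding with light forces. Finish to 40°, back off, lift, swing back and reseat at about -31°.

Run:
```python
from n import *
e=(-.0016,.0008)
R0,p0=seat(33,.0015,*e);json.dump([R0.tolist(),p0.tolist()],open('cmd.json','w'))
sw=[(*seat(f,.04,*e),1,1) for f in np.linspace(31,-31,8)[1:]]
plan([(*seat(37,.0015,*e),1,1),(*seat(41,.0015,*e),1,1),(*seat(41,.0015,*e),1,1),(*seat(36,.0015,*e),1,1),(*seat(31,.0015,*e),1,1),
 (*seat(31,.04,*e),1,3)]+sw+[(*seat(-31,.04,*e),1,1),(*seat(-31,.03,*e),1,1),(*seat(-31,.012,*e),1,3)])
```

```text
leg 6.6 mm/row 4.0 deg/row
  leg 6.6 mm/row 4.0 deg/row
  leg 0.0 mm/row 0.0 deg/row
  leg 8.3 mm/row 5.0 deg/row
  leg 8.3 mm/row 5.0 deg/row
  leg 12.8 mm/row 0.0 deg/row
  leg 14.7 mm/row 8.9 deg/row
  leg 14.7 mm/row 8.9 deg/row
  leg 14.7 mm/row 8.9 deg/row
  leg 14.7 mm/row 8.9 deg/row
  leg 14.7 mm/row 8.9 deg/row
  leg 14.7 mm/row 8.9 deg/row
  leg 14.7 mm/row 8.9 deg/row
  leg 0.0 mm/row 0.0 deg/row
  leg 10.0 mm/row 0.0 deg/row
  leg 6.0 mm/row 0.0 deg/row
[{"delta_pos": [0.02, 0.66, 0.0], "dr": [0.0, 0.0, -4.0], "fingers": 1}, {"delta_pos": [0.09, 1.32, 0.0], "dr": [0.0, 0.0, -8.0], "fingers": 1}, {"delta_pos": [0.09, 1.32, 0.0], "dr": [0.0, 0.0, -8.0], "fingers": 1}, {"delta_pos": [0.01, 0.5, 0.0], "dr": [0.0, 0.0, -3.0], "fingers": 1}, {"delta_pos": [0.01, -0.33, 0.0], "dr": [0.0, 0.0, 2.0], "fingers": 1}]
[{"delta_pos": [0.0, 0.0, -1.28], "dr": [0.0, 0.0, 0.0], "fingers": 1}, {"delta_pos": [0.0, 0.0, -2.57], "dr": [0.0, 0.0, 0.0], "fingers": 1}, {"delta_pos": [0.0, 0.0, -3.85], "dr": [0.0, 0.0, 0.0], "fingers": 1}, {"delta_pos": [0.11, -1.46, -3.85], "dr": [0.0, 0.0, 8.9], "fingers": 1}, {"delta_pos": [0.45, -2.89, -3.85], "dr": [0.0, 0.0, 17.7], "fingers": 1}]
[{"delta_pos": [0.11, -1.46, 0.0], "dr": [0.0, 0.0, 8.9], "fingers": 1}, {"delta_pos": [0.45, -2.89, 0.0], "dr": [0.0, 0.0, 17.7], "fingers": 1}, {"delta_pos": [1.0, -4.25, 0.0], "dr": [0.0, 0.0, 26.6], "fingers": 1}, {"delta_pos": [1.76, -5.51, 0.0], "dr": [0.0, 0.0, 35.4], "fingers": 1}, {"delta_pos": [2.7, -6.63, 0.0], "dr": [0.0, 0.0, 44.3], "fingers": 1}]
[{"delta_pos": [0.0, 0.0, 0.0], "dr": [0.0, 0.0, 0.0], "fingers": 1}, {"delta_pos": [0.0, 0.0, 1.0], "dr": [0.0, 0.0, 0.0], "fingers": 1}, {"delta_pos": [0.0, 0.0, 1.6], "dr": [0.0, 0.0, 0.0], "fingers": 1}, {"delta_pos": [0.0, 0.0, 2.2], "dr": [0.0, 0.0, 0.0], "fingers": 1}, {"delta_pos": [0.0, 0.0, 2.8], "dr": [0.0, 0.0, 0.0], "fingers": 1}]
```

>>> {"method": "step_arm", "body": {
  "increments": [
    {"delta_pos": [0.02, 0.66, 0.0], "dr": [0.0, 0.0, -4.0], "fingers": 1},
    {"delta_pos": [0.09, 1.32, 0.0], "dr": [0.0, 0.0, -8.0], "fingers": 1},
    {"delta_pos": [0.09, 1.32, 0.0], "dr": [0.0, 0.0, -8.0], "fingers": 1},
    {"delta_pos": [0.01, 0.5, 0.0], "dr": [0.0, 0.0, -3.0], "fingers": 1},
    {"delta_pos": [0.01, -0.33, 0.0], "dr": [0.0, 0.0, 2.0], "fingers": 1}
  ]
}}

```text
time: 12.82
tool_pos: [0.5393, -0.3152, 0.0842]
tool_rot: [2.887, -0.4, 1.933]
contact_force: [2.5, -0.6, -3.2]
opening: 0.0135
grip_force: 50.0
```

>>> {"method": "step_arm", "body": {
  "increments": [
    {"delta_pos": [0.0, 0.0, -1.28], "dr": [0.0, 0.0, 0.0], "fingers": 1},
    {"delta_pos": [0.0, 0.0, -2.57], "dr": [0.0, 0.0, 0.0], "fingers": 1},
    {"delta_pos": [0.0, 0.0, -3.85], "dr": [0.0, 0.0, 0.0], "fingers": 1},
    {"delta_pos": [0.11, -1.46, -3.85], "dr": [0.0, 0.0, 8.9], "fingers": 1},
    {"delta_pos": [0.45, -2.89, -3.85], "dr": [0.0, 0.0, 17.7], "fingers": 1}
  ]
}}

```text
time: 13.45
tool_pos: [0.5067, -0.3361, 0.1143]
tool_rot: [3.026, -0.456, 1.602]
contact_force: [0.4, -0.8, -4.1]
opening: 0.0133
grip_force: 50.0
```

>>> {"method": "step_arm", "body": {
  "increments": [
    {"delta_pos": [0.11, -1.46, 0.0], "dr": [0.0, 0.0, 8.9], "fingers": 1},
    {"delta_pos": [0.45, -2.89, 0.0], "dr": [0.0, 0.0, 17.7], "fingers": 1},
    {"delta_pos": [1.0, -4.25, 0.0], "dr": [0.0, 0.0, 26.6], "fingers": 1},
    {"delta_pos": [1.76, -5.51, 0.0], "dr": [0.0, 0.0, 35.4], "fingers": 1},
    {"delta_pos": [2.7, -6.63, 0.0], "dr": [0.0, 0.0, 44.3], "fingers": 1}
  ]
}}

```text
time: 14.08
tool_pos: [0.4398, -0.3105, 0.1193]
tool_rot: [-2.885, -0.398, 0.75]
contact_force: [0.1, 0.2, -2.5]
opening: 0.0136
grip_force: 50.0
```

>>> {"method": "step_arm", "body": {
  "increments": [
    {"delta_pos": [0.0, 0.0, 0.0], "dr": [0.0, 0.0, 0.0], "fingers": 1},
    {"delta_pos": [0.0, 0.0, 1.0], "dr": [0.0, 0.0, 0.0], "fingers": 1},
    {"delta_pos": [0.0, 0.0, 1.6], "dr": [0.0, 0.0, 0.0], "fingers": 1},
    {"delta_pos": [0.0, 0.0, 2.0], "dr": [0.0, 0.0, 0.0], "fingers": 1},
    {"delta_pos": [0.0, 0.0, 2.3], "dr": [0.0, 0.0, 0.0], "fingers": 1}
  ]
}}

```text
time: 14.7
tool_pos: [0.4428, -0.3002, 0.0975]
tool_rot: [-2.887, -0.399, 0.755]
contact_force: [0.9, -0.3, -2.4]
opening: 0.0136
grip_force: 50.0
```

Run:
```python
from n import *
sx(-31,.017)
e=(-.0016,.0008)
R0,p0=seat(-31,.017,*e);json.dump([R0.tolist(),p0.tolist()],open('cmd.json','w'))
plan([(*seat(-31,.009,*e),1,3),(*seat(-31,.009,*e),1,2)])
```

```text
t 14.8 err board mm [-1.8  0.6  0.1] rot [-0.  -0.  -0.1] Fb [-1.2  0.7 -2.1] Tb [-0.    0.57 -0.  ] open 0.0137 q [-0.95  0.65  1.5   0.36  1.33 -0.33]
  leg 2.7 mm/row 0.0 deg/row
  leg 0.0 mm/row 0.0 deg/row
[{"delta_pos": [0.0, 0.0, 0.27], "dr": [0.0, 0.0, 0.0], "fingers": 1}, {"delta_pos": [0.0, 0.0, 0.53], "dr": [0.0, 0.0, 0.0], "fingers": 1}, {"delta_pos": [0.0, 0.0, 0.8], "dr": [0.0, 0.0, 0.0], "fingers": 1}, {"delta_pos": [0.0, 0.0, 0.8], "dr": [0.0, 0.0, 0.0], "fingers": 1}, {"delta_pos": [0.0, 0.0, 0.8], "dr": [0.0, 0.0, 0.0], "fingers": 1}]
```

>>> {"method": "step_arm", "body": {
  "increments": [
    {"delta_pos": [0.0, 0.0, 0.27], "dr": [0.0, 0.0, 0.0], "fingers": 1},
    {"delta_pos": [0.0, 0.0, 0.53], "dr": [0.0, 0.0, 0.0], "fingers": 1},
    {"delta_pos": [0.0, 0.0, 0.8], "dr": [0.0, 0.0, 0.0], "fingers": 1},
    {"delta_pos": [0.0, 0.0, 0.8], "dr": [0.0, 0.0, 0.0], "fingers": 1},
    {"delta_pos": [0.0, 0.0, 0.8], "dr": [0.0, 0.0, 0.0], "fingers": 1}
  ]
}}

```text
time: 15.42
tool_pos: [0.4435, -0.2969, 0.0909]
tool_rot: [-2.887, -0.399, 0.755]
contact_force: [0.2, 0.2, -3.4]
opening: 0.0134
grip_force: 50.0
```

Run:
```python
from n import *
sx(-31,.009)
e=(-.0016,.0008)
plan([(*seat(-31,.0015,*e),1,3),(*seat(-25,.0015,*e),1,1),(*seat(-18,.0015,*e),1,1)]+[(*seat(f,.0015,*e),1,1) for f in(-10,-2,6,14,22)])
```

```text
t 15.53 err board mm [-1.9  0.4  0.7] rot [-0.1 -0.  -0. ] Fb [-1.1 -0.4 -3.2] Tb [-0.02  0.56 -0.07] open 0.0139 q [-0.94  0.65  1.51  0.36  1.32 -0.33]
  leg 2.5 mm/row 0.0 deg/row
  leg 9.9 mm/row 6.0 deg/row
  leg 11.6 mm/row 7.0 deg/row
  leg 13.3 mm/row 8.0 deg/row
  leg 13.3 mm/row 8.0 deg/row
  leg 13.3 mm/row 8.0 deg/row
  leg 13.3 mm/row 8.0 deg/row
  leg 13.3 mm/row 8.0 deg/row
[{"delta_pos": [0.0, 0.0, 0.25], "dr": [0.0, 0.0, 0.0], "fingers": 1}, {"delta_pos": [0.0, 0.0, 0.5], "dr": [0.0, 0.0, 0.0], "fingers": 1}, {"delta_pos": [0.0, 0.0, 0.75], "dr": [0.0, 0.0, 0.0], "fingers": 1}, {"delta_pos": [0.05, 0.99, 0.75], "dr": [0.0, 0.0, -6.0], "fingers": 1}, {"delta_pos": [0.24, 2.14, 0.75], "dr": [0.0, 0.0, -13.0], "fingers": 1}]
[{"delta_pos": [0.1, 1.32, 0.0], "dr": [0.0, 0.0, -8.0], "fingers": 1}, {"delta_pos": [0.37, 2.62, 0.0], "dr": [0.0, 0.0, -16.0], "fingers": 1}, {"delta_pos": [0.83, 3.86, 0.0], "dr": [0.0, 0.0, -24.0], "fingers": 1}, {"delta_pos": [1.45, 5.03, 0.0], "dr": [0.0, 0.0, -32.0], "fingers": 1}, {"delta_pos": [2.23, 6.1, 0.0], "dr": [0.0, 0.0, -40.0], "fingers": 1}]
```

>>> {"method": "step_arm", "body": {
  "increments": [
    {"delta_pos": [0.0, 0.0, 0.25], "dr": [0.0, 0.0, 0.0], "fingers": 1},
    {"delta_pos": [0.0, 0.0, 0.5], "dr": [0.0, 0.0, 0.0], "fingers": 1},
    {"delta_pos": [0.0, 0.0, 0.75], "dr": [0.0, 0.0, 0.0], "fingers": 1},
    {"delta_pos": [0.05, 0.99, 0.75], "dr": [0.0, 0.0, -6.0], "fingers": 1},
    {"delta_pos": [0.24, 2.14, 0.75], "dr": [0.0, 0.0, -13.0], "fingers": 1}
  ]
}}

```text
time: 16.15
tool_pos: [0.4614, -0.3052, 0.08]
tool_rot: [-2.987, -0.447, 1.002]
contact_force: [-2.1, 2.0, -0.9]
opening: 0.0136
grip_force: 50.2
```

>>> {"method": "step_arm", "body": {
  "increments": [
    {"delta_pos": [0.1, 1.32, 0.0], "dr": [0.0, 0.0, -8.0], "fingers": 1},
    {"delta_pos": [0.37, 2.62, 0.0], "dr": [0.0, 0.0, -16.0], "fingers": 1},
    {"delta_pos": [0.83, 3.86, 0.0], "dr": [0.0, 0.0, -24.0], "fingers": 1},
    {"delta_pos": [1.45, 5.03, 0.0], "dr": [0.0, 0.0, -32.0], "fingers": 1},
    {"delta_pos": [2.23, 6.1, 0.0], "dr": [0.0, 0.0, -40.0], "fingers": 1}
  ]
}}

```text
time: 16.77
tool_pos: [0.5253, -0.3184, 0.0807]
tool_rot: [2.952, -0.432, 1.777]
contact_force: [-0.1, -0.4, -2.7]
opening: 0.0136
grip_force: 50.3
```

```bash
cat >> n.py <<'E'
def mom():
    o=robot.observe();F=B.T@o['contact_force'];T=B.T@o['torque'];r=B.T@(o['tool_pos']-board(POSE,[0,0,.026])[0])
    print('Fb',F.round(1),'Tb',T.round(2),'moment about nut',round(T[2]+r[0]*F[1]-r[1]*F[0],2))
E
python3 - <<'E'
from n import *
mom();sx(22,.0015);mom()
e=(-.0016,.0008)
sw=[(*seat(f,.04,*e),1,1) for f in np.linspace(31,-31,8)[1:]]
plan([(*seat(28,.0015,*e),1,1),(*seat(35,.0015,*e),1,1),(*seat(41,.0015,*e),1,1),(*seat(41,.0015,*e),1,2),])
plan([(*seat(36,.0015,*e),1,1),(*seat(31,.0015,*e),1,1),
 (*seat(31,.04,*e),1,3)]+sw+[(*seat(-31,.04,*e),1,3),(*seat(-31,.017,*e),1,4),(*seat(-31,.017,*e),1,1)])
E
```

```text
Fb [-1.6  0.  -2.2] Tb [ 0.04  0.67 -0.45] moment about nut -0.51
t 16.88 err board mm [-1.9 -0.5  0.5] rot [-0.1 -0.2 -0.1] Fb [-2.9 -2.5 -1.4] Tb [-0.6   0.68 -0.13] open 0.0134 q [-0.86  0.78  1.28  0.38  1.39 -1.15]
Fb [-2.9 -2.5 -1.4] Tb [-0.6   0.68 -0.13] moment about nut -0.0
  leg 10.0 mm/row 6.0 deg/row
  leg 11.6 mm/row 7.0 deg/row
  leg 9.9 mm/row 6.0 deg/row
  leg 0.0 mm/row 0.0 deg/row
[{"delta_pos": [0.05, 0.99, 0.0], "dr": [0.0, 0.0, -6.0], "fingers": 1}, {"delta_pos": [0.24, 2.14, 0.0], "dr": [0.0, 0.0, -13.0], "fingers": 1}, {"delta_pos": [0.51, 3.09, 0.0], "dr": [0.0, 0.0, -19.0], "fingers": 1}, {"delta_pos": [0.51, 3.09, 0.0], "dr": [0.0, 0.0, -19.0], "fingers": 1}, {"delta_pos": [0.51, 3.09, 0.0], "dr": [0.0, 0.0, -19.0], "fingers": 1}]
  leg 8.2 mm/row 5.0 deg/row
  leg 8.3 mm/row 5.0 deg/row
  leg 12.8 mm/row 0.0 deg/row
  leg 14.7 mm/row 8.9 deg/row
  leg 14.7 mm/row 8.9 deg/row
  leg 14.7 mm/row 8.9 deg/row
  leg 14.7 mm/row 8.9 deg/row
  leg 14.7 mm/row 8.9 deg/row
  leg 14.7 mm/row 8.9 deg/row
  leg 14.7 mm/row 8.9 deg/row
  leg 0.0 mm/row 0.0 deg/row
  leg
[... 799 characters left out ...]
: [0.11, -1.46, 0.0], "dr": [0.0, 0.0, 8.8], "fingers": 1}, {"delta_pos": [0.45, -2.89, 0.0], "dr": [0.0, 0.0, 17.7], "fingers": 1}, {"delta_pos": [0.45, -2.89, 0.0], "dr": [0.0, 0.0, 17.7], "fingers": 1}, {"delta_pos": [0.45, -2.89, 0.0], "dr": [0.0, 0.0, 17.7], "fingers": 1}, {"delta_pos": [0.45, -2.89, 0.0], "dr": [0.0, 0.0, 17.7], "fingers": 1}]
[{"delta_pos": [0.0, 0.0, 0.58], "dr": [0.0, 0.0, 0.0], "fingers": 1}, {"delta_pos": [0.0, 0.0, 1.15], "dr": [0.0, 0.0, 0.0], "fingers": 1}, {"delta_pos": [0.0, 0.0, 1.73], "dr": [0.0, 0.0, 0.0], "fingers": 1}, {"delta_pos": [0.0, 0.0, 2.3], "dr": [0.0, 0.0, 0.0], "fingers": 1}, {"delta_pos": [0.0, 0.0, 2.3], "dr": [0.0, 0.0, 0.0], "fingers": 1}]
```

Moving moment about the nut of 0.5 N m: the nut is turning. Finish stroke 2 and reseat.

>>> {"method": "step_arm", "body": {
  "increments": [
    {"delta_pos": [0.05, 0.99, 0.0], "dr": [0.0, 0.0, -6.0], "fingers": 1},
    {"delta_pos": [0.24, 2.14, 0.0], "dr": [0.0, 0.0, -13.0], "fingers": 1},
    {"delta_pos": [0.51, 3.09, 0.0], "dr": [0.0, 0.0, -19.0], "fingers": 1},
    {"delta_pos": [0.51, 3.09, 0.0], "dr": [0.0, 0.0, -19.0], "fingers": 1},
    {"delta_pos": [0.51, 3.09, 0.0], "dr": [0.0, 0.0, -19.0], "fingers": 1}
  ]
}}

```text
time: 17.5
tool_pos: [0.5551, -0.3104, 0.0886]
tool_rot: [2.82, -0.347, 2.115]
contact_force: [4.9, -3.1, -4.5]
opening: 0.0137
grip_force: 50.1
```

>>> {"method": "step_arm", "body": {
  "increments": [
    {"delta_pos": [0.04, -0.82, 0.0], "dr": [0.0, 0.0, 5.0], "fingers": 1},
    {"delta_pos": [0.15, -1.65, 0.0], "dr": [0.0, 0.0, 10.0], "fingers": 1},
    {"delta_pos": [0.15, -1.65, -1.28], "dr": [0.0, 0.0, 10.0], "fingers": 1},
    {"delta_pos": [0.15, -1.65, -2.57], "dr": [0.0, 0.0, 10.0], "fingers": 1},
    {"delta_pos": [0.15, -1.65, -3.85], "dr": [0.0, 0.0, 10.0], "fingers": 1}
  ]
}}

```text
time: 18.12
tool_pos: [0.5354, -0.3326, 0.1199]
tool_rot: [2.885, -0.398, 1.942]
contact_force: [0.9, -0.4, -2.9]
opening: 0.0131
grip_force: 50.0
```

>>> {"method": "step_arm", "body": {
  "increments": [
    {"delta_pos": [0.11, -1.46, 0.0], "dr": [0.0, 0.0, 8.9], "fingers": 1},
    {"delta_pos": [0.45, -2.88, 0.0], "dr": [0.0, 0.0, 17.7], "fingers": 1},
    {"delta_pos": [1.0, -4.24, 0.0], "dr": [0.0, 0.0, 26.6], "fingers": 1},
    {"delta_pos": [1.76, -5.5, 0.0], "dr": [0.0, 0.0, 35.4], "fingers": 1},
    {"delta_pos": [2.7, -6.63, 0.0], "dr": [0.0, 0.0, 44.3], "fingers": 1}
  ]
}}

```text
time: 18.75
tool_pos: [0.464, -0.3263, 0.1142]
tool_rot: [-3.024, -0.456, 1.084]
contact_force: [-0.2, -0.3, -2.7]
opening: 0.0137
grip_force: 50.0
```

>>> {"method": "step_arm", "body": {
  "increments": [
    {"delta_pos": [0.11, -1.46, 0.0], "dr": [0.0, 0.0, 8.8], "fingers": 1},
    {"delta_pos": [0.45, -2.89, 0.0], "dr": [0.0, 0.0, 17.7], "fingers": 1},
    {"delta_pos": [0.45, -2.89, 0.0], "dr": [0.0, 0.0, 17.7], "fingers": 1},
    {"delta_pos": [0.45, -2.89, 0.0], "dr": [0.0, 0.0, 17.7], "fingers": 1},
    {"delta_pos": [0.45, -2.89, 0.0], "dr": [0.0, 0.0, 17.7], "fingers": 1}
  ]
}}

```text
time: 19.38
tool_pos: [0.4407, -0.3108, 0.1184]
tool_rot: [-2.888, -0.4, 0.757]
contact_force: [-0.1, -0.2, -3.3]
opening: 0.0134
grip_force: 50.0
```

>>> {"method": "step_arm", "body": {
  "increments": [
    {"delta_pos": [0.0, 0.0, 0.58], "dr": [0.0, 0.0, 0.0], "fingers": 1},
    {"delta_pos": [0.0, 0.0, 1.15], "dr": [0.0, 0.0, 0.0], "fingers": 1},
    {"delta_pos": [0.0, 0.0, 1.73], "dr": [0.0, 0.0, 0.0], "fingers": 1},
    {"delta_pos": [0.0, 0.0, 2.3], "dr": [0.0, 0.0, 0.0], "fingers": 1},
    {"delta_pos": [0.0, 0.0, 2.3], "dr": [0.0, 0.0, 0.0], "fingers": 1}
  ]
}}

```text
time: 20.0
tool_pos: [0.4425, -0.2999, 0.0975]
tool_rot: [-2.886, -0.399, 0.755]
contact_force: [-0.0, -0.1, -3.3]
opening: 0.0136
grip_force: 50.0
```

Run:
```python
from n import *
sx(-31,.017)
e=(-.0016,.0008)
plan([(*seat(-31,.009,*e),1,3),(*seat(-31,.009,*e),1,2)])
```

```text
t 20.1 err board mm [-1.9  0.5  0.6] rot [-0.1 -0.  -0. ] Fb [-2.2 -0.2 -3.9] Tb [ 0.04  0.58 -0.06] open 0.0133 q [-0.95  0.65  1.5   0.36  1.33 -0.33]
  leg 2.7 mm/row 0.0 deg/row
  leg 0.0 mm/row 0.0 deg/row
[{"delta_pos": [0.0, 0.0, 0.27], "dr": [0.0, 0.0, 0.0], "fingers": 1}, {"delta_pos": [0.0, 0.0, 0.53], "dr": [0.0, 0.0, 0.0], "fingers": 1}, {"delta_pos": [0.0, 0.0, 0.8], "dr": [0.0, 0.0, 0.0], "fingers": 1}, {"delta_pos": [0.0, 0.0, 0.8], "dr": [0.0, 0.0, 0.0], "fingers": 1}, {"delta_pos": [0.0, 0.0, 0.8], "dr": [0.0, 0.0, 0.0], "fingers": 1}]
```

>>> {"method": "step_arm", "body": {
  "increments": [
    {"delta_pos": [0.0, 0.0, 0.27], "dr": [0.0, 0.0, 0.0], "fingers": 1},
    {"delta_pos": [0.0, 0.0, 0.53], "dr": [0.0, 0.0, 0.0], "fingers": 1},
    {"delta_pos": [0.0, 0.0, 0.8], "dr": [0.0, 0.0, 0.0], "fingers": 1},
    {"delta_pos": [0.0, 0.0, 0.8], "dr": [0.0, 0.0, 0.0], "fingers": 1},
    {"delta_pos": [0.0, 0.0, 0.8], "dr": [0.0, 0.0, 0.0], "fingers": 1}
  ]
}}

```text
time: 20.72
tool_pos: [0.4435, -0.2968, 0.0908]
tool_rot: [-2.887, -0.399, 0.755]
contact_force: [-0.3, -0.2, -2.6]
opening: 0.0134
grip_force: 50.0
```

Run:
```python
from n import *
sx(-31,.009)
e=(-.0016,.0008)
plan([(*seat(-31,.0015,*e),1,3),(*seat(-25,.0015,*e),1,1),(*seat(-18,.0015,*e),1,1)]+[(*seat(f,.0015,*e),1,1) for f in(-10,-2,6,14,22)])
```

```text
t 20.82 err board mm [-1.9  0.5  0.7] rot [-0.1 -0.  -0. ] Fb [-1.9 -0.3 -3.4] Tb [-0.03  0.6   0.  ] open 0.0138 q [-0.94  0.65  1.51  0.36  1.32 -0.33]
  leg 2.5 mm/row 0.0 deg/row
  leg 9.9 mm/row 6.0 deg/row
  leg 11.6 mm/row 7.0 deg/row
  leg 13.3 mm/row 8.0 deg/row
  leg 13.3 mm/row 8.0 deg/row
  leg 13.3 mm/row 8.0 deg/row
  leg 13.3 mm/row 8.0 deg/row
  leg 13.3 mm/row 8.0 deg/row
[{"delta_pos": [0.0, 0.0, 0.25], "dr": [0.0, 0.0, 0.0], "fingers": 1}, {"delta_pos": [0.0, 0.0, 0.5], "dr": [0.0, 0.0, 0.0], "fingers": 1}, {"delta_pos": [0.0, 0.0, 0.75], "dr": [0.0, 0.0, 0.0], "fingers": 1}, {"delta_pos": [0.05, 1.0, 0.75], "dr": [0.0, 0.0, -6.0], "fingers": 1}, {"delta_pos": [0.24, 2.14, 0.75], "dr": [0.0, 0.0, -13.0], "fingers": 1}]
[{"delta_pos": [0.09, 1.32, 0.0], "dr": [0.0, 0.0, -8.0], "fingers": 1}, {"delta_pos": [0.37, 2.62, 0.0], "dr": [0.0, 0.0, -16.0], "fingers": 1}, {"delta_pos": [0.82, 3.87, 0.0], "dr": [0.0, 0.0, -24.0], "fingers": 1}, {"delta_pos": [1.45, 5.04, 0.0], "dr": [0.0, 0.0, -32.0], "fingers": 1}, {"delta_pos": [2.23, 6.11, 0.0], "dr": [0.0, 0.0, -40.0], "fingers": 1}]
```

>>> {"method": "step_arm", "body": {
  "increments": [
    {"delta_pos": [0.0, 0.0, 0.25], "dr": [0.0, 0.0, 0.0], "fingers": 1},
    {"delta_pos": [0.0, 0.0, 0.5], "dr": [0.0, 0.0, 0.0], "fingers": 1},
    {"delta_pos": [0.0, 0.0, 0.75], "dr": [0.0, 0.0, 0.0], "fingers": 1},
    {"delta_pos": [0.05, 1.0, 0.75], "dr": [0.0, 0.0, -6.0], "fingers": 1},
    {"delta_pos": [0.24, 2.14, 0.75], "dr": [0.0, 0.0, -13.0], "fingers": 1}
  ]
}}

```text
time: 21.45
tool_pos: [0.4614, -0.3052, 0.08]
tool_rot: [-2.987, -0.447, 1.002]
contact_force: [-1.7, 2.9, -1.4]
opening: 0.0136
grip_force: 50.2
```

>>> {"method": "step_arm", "body": {
  "increments": [
    {"delta_pos": [0.09, 1.32, 0.0], "dr": [0.0, 0.0, -8.0], "fingers": 1},
    {"delta_pos": [0.37, 2.62, 0.0], "dr": [0.0, 0.0, -16.0], "fingers": 1},
    {"delta_pos": [0.82, 3.87, 0.0], "dr": [0.0, 0.0, -24.0], "fingers": 1},
    {"delta_pos": [1.45, 5.04, 0.0], "dr": [0.0, 0.0, -32.0], "fingers": 1},
    {"delta_pos": [2.23, 6.11, 0.0], "dr": [0.0, 0.0, -40.0], "fingers": 1}
  ]
}}

```text
time: 22.08
tool_pos: [0.5253, -0.3184, 0.0808]
tool_rot: [2.952, -0.432, 1.777]
contact_force: [-1.1, -0.6, -2.4]
opening: 0.0133
grip_force: 50.3
```

Run:
```python
from s import *
from n import *
mom();sx(22,.0015)
e=(-.0016,.0008)
# end of stroke, back off, lift, go to the mat at the pick-up place
H=g(.0113)
plan([(*seat(28,.0015,*e),1,1),(*seat(34,.0015,*e),1,1),(*seat(39,.0015,*e),1,1),(*seat(34,.0015,*e),1,1),(*seat(29,.0015,*e),1,1),
 (*seat(29,.05,*e),1,3),(*seat(29,.13,*e),1,2),
 (Rs,H+[0,0,.25],1,17),(Rs,H+[0,0,.25],1,3),
 (Rs,H+[0,0,.04],1,7),(Rs,H+[0,0,.04],1,3)])
```

```text
Fb [-1.8  1.  -1.7] Tb [ 0.08  0.59 -0.45] moment about nut -0.6
t 22.18 err board mm [-1.9 -0.5  0.4] rot [-0.  -0.2 -0.1] Fb [-2.6 -3.3 -2.2] Tb [-0.57  0.66 -0.16] open 0.0135 q [-0.86  0.78  1.28  0.38  1.39 -1.15]
  leg 9.9 mm/row 6.0 deg/row
  leg 9.9 mm/row 6.0 deg/row
  leg 8.3 mm/row 5.0 deg/row
  leg 8.3 mm/row 5.0 deg/row
  leg 8.3 mm/row 5.0 deg/row
  leg 16.2 mm/row 0.0 deg/row
  leg 40.0 mm/row 0.0 deg/row
  leg 35.8 mm/row 6.8 deg/row
  leg 0.0 mm/row 0.0 deg/row
  leg 30.0 mm/row 0.0 deg/row
  leg 0.0 mm/row 0.0 deg/row
[{"delta_pos": [0.05, 0.99, 0.0], "dr": [0.0, 0.0, -6.0], "fingers": 1}, {"delta_pos": [0.2, 1.97, 0.0], "dr": [0.0, 0.0, -12.0], "fingers": 1}, {"delta_pos": [0.41, 2.77, 0.0], "dr": [0.0, 0.0, -17.0], "fingers": 1}, {"delta_pos": [0.2, 1.97, 0.0], "dr": [0.0, 0.0, -12.0], "fingers": 1}, {"delta_pos": [0.07, 1.15, 0.0], "dr": [0.0, 0.0, -7.0], "fingers": 1}]
[{"delta_pos": [0.0, 0.0, -1.62], "dr": [0.0, 0.0, 0.0], "fingers": 1}, {"delta_pos": [0.0, 0.0, -3.23], "dr": [0.0, 0.0, 0.0], "fingers": 1}, {"delta_pos": [0.0, 0.0, -4.85], "dr": [0.0, 0.0, 0.0
[... 1680 characters left out ...]
[{"delta_pos": [0.0, 0.0, 3.0], "dr": [0.0, 0.0, 0.0], "fingers": 1}, {"delta_pos": [0.0, 0.0, 6.0], "dr": [0.0, 0.0, 0.0], "fingers": 1}, {"delta_pos": [0.0, 0.0, 9.0], "dr": [0.0, 0.0, 0.0], "fingers": 1}, {"delta_pos": [0.0, 0.0, 12.0], "dr": [0.0, 0.0, 0.0], "fingers": 1}, {"delta_pos": [-0.01, 0.0, 15.0], "dr": [0.0, 0.0, 0.0], "fingers": 1}]
[{"delta_pos": [0.0, 0.01, 3.0], "dr": [0.0, 0.0, 0.0], "fingers": 1}, {"delta_pos": [0.0, 0.01, 6.0], "dr": [0.0, 0.0, 0.0], "fingers": 1}, {"delta_pos": [0.0, 0.01, 6.0], "dr": [0.0, 0.0, 0.0], "fingers": 1}, {"delta_pos": [0.0, 0.01, 6.0], "dr": [0.0, 0.0, 0.0], "fingers": 1}, {"delta_pos": [0.0, 0.01, 6.0], "dr": [0.0, 0.0, 0.0], "fingers": 1}]
```

Third stroke is driving too (0.6 N m). I want more clearance over the keeper knob on the way back; replan with a higher lift.

Run:
```python
from s import *
from n import *
e=(-.0016,.0008)
R0,p0=seat(22,.0015,*e);json.dump([R0.tolist(),p0.tolist()],open('cmd.json','w'))
H=g(.0113)
plan([(*seat(28,.0015,*e),1,1),(*seat(34,.0015,*e),1,1),(*seat(39,.0015,*e),1,1),(*seat(34,.0015,*e),1,1),(*seat(29,.0015,*e),1,1),
 (*seat(29,.045,*e),1,2),(*seat(29,.165,*e),1,3),
 (Rs,H+[0,0,.25],1,17),(Rs,H+[0,0,.25],1,3),
 (Rs,H+[0,0,.04],1,7),(Rs,H+[0,0,.04],1,3)])
```

```text
leg 9.9 mm/row 6.0 deg/row
  leg 9.9 mm/row 6.0 deg/row
  leg 8.3 mm/row 5.0 deg/row
  leg 8.3 mm/row 5.0 deg/row
  leg 8.3 mm/row 5.0 deg/row
  leg 21.8 mm/row 0.0 deg/row
  leg 40.0 mm/row 0.0 deg/row
  leg 36.6 mm/row 6.8 deg/row
  leg 0.0 mm/row 0.0 deg/row
  leg 30.0 mm/row 0.0 deg/row
  leg 0.0 mm/row 0.0 deg/row
[{"delta_pos": [0.05, 0.99, 0.0], "dr": [0.0, 0.0, -6.0], "fingers": 1}, {"delta_pos": [0.21, 1.98, 0.0], "dr": [0.0, 0.0, -12.0], "fingers": 1}, {"delta_pos": [0.42, 2.78, 0.0], "dr": [0.0, 0.0, -17.0], "fingers": 1}, {"delta_pos": [0.21, 1.98, 0.0], "dr": [0.0, 0.0, -12.0], "fingers": 1}, {"delta_pos": [0.07, 1.16, 0.0], "dr": [0.0, 0.0, -7.0], "fingers": 1}]
[{"delta_pos": [0.0, 0.0, -2.18], "dr": [0.0, 0.0, 0.0], "fingers": 1}, {"delta_pos": [0.0, 0.0, -4.35], "dr": [0.0, 0.0, 0.0], "fingers": 1}, {"delta_pos": [0.0, 0.0, -8.35], "dr": [0.0, 0.0, 0.0], "fingers": 1}, {"delta_pos": [0.0, 0.0, -12.35], "dr": [0.0, 0.0, 0.0], "fingers": 1}, {"delta_pos": [0.0, 0.0, -16.35], "dr": [0.0, 0.0, 0.0], "fingers": 1}]
[{"delta_pos": [3.26, 0.83, 1.44], "dr": [-0.9, -1.7, 6.5
[... 1461 characters left out ...]

[{"delta_pos": [0.0, 0.0, 3.0], "dr": [0.0, 0.0, 0.0], "fingers": 1}, {"delta_pos": [0.0, 0.0, 6.0], "dr": [0.0, 0.0, 0.0], "fingers": 1}, {"delta_pos": [-0.01, 0.0, 9.0], "dr": [0.0, 0.0, 0.0], "fingers": 1}, {"delta_pos": [-0.01, 0.0, 12.0], "dr": [0.0, 0.0, 0.0], "fingers": 1}, {"delta_pos": [-0.01, 0.0, 15.0], "dr": [0.0, 0.0, 0.0], "fingers": 1}]
[{"delta_pos": [0.0, 0.0, 3.0], "dr": [0.0, 0.0, 0.0], "fingers": 1}, {"delta_pos": [0.0, 0.0, 6.0], "dr": [0.0, 0.0, 0.0], "fingers": 1}, {"delta_pos": [0.0, 0.0, 6.0], "dr": [0.0, 0.0, 0.0], "fingers": 1}, {"delta_pos": [0.0, 0.0, 6.0], "dr": [0.0, 0.0, 0.0], "fingers": 1}, {"delta_pos": [0.0, 0.0, 6.0], "dr": [0.0, 0.0, 0.0], "fingers": 1}]
```

>>> {"method": "step_arm", "body": {
  "increments": [
    {"delta_pos": [0.05, 0.99, 0.0], "dr": [0.0, 0.0, -6.0], "fingers": 1},
    {"delta_pos": [0.21, 1.98, 0.0], "dr": [0.0, 0.0, -12.0], "fingers": 1},
    {"delta_pos": [0.42, 2.78, 0.0], "dr": [0.0, 0.0, -17.0], "fingers": 1},
    {"delta_pos": [0.21, 1.98, 0.0], "dr": [0.0, 0.0, -12.0], "fingers": 1},
    {"delta_pos": [0.07, 1.16, 0.0], "dr": [0.0, 0.0, -7.0], "fingers": 1}
  ]
}}

```text
time: 22.8
tool_pos: [0.5365, -0.316, 0.0833]
tool_rot: [2.901, -0.408, 1.898]
contact_force: [2.1, -0.1, -3.6]
opening: 0.0135
grip_force: 50.0
```

>>> {"method": "step_arm", "body": {
  "increments": [
    {"delta_pos": [0.0, 0.0, -2.18], "dr": [0.0, 0.0, 0.0], "fingers": 1},
    {"delta_pos": [0.0, 0.0, -4.35], "dr": [0.0, 0.0, 0.0], "fingers": 1},
    {"delta_pos": [0.0, 0.0, -8.35], "dr": [0.0, 0.0, 0.0], "fingers": 1},
    {"delta_pos": [0.0, 0.0, -12.35], "dr": [0.0, 0.0, 0.0], "fingers": 1},
    {"delta_pos": [0.0, 0.0, -16.35], "dr": [0.0, 0.0, 0.0], "fingers": 1}
  ]
}}

```text
time: 23.42
tool_pos: [0.5194, -0.3884, 0.2301]
tool_rot: [2.901, -0.408, 1.901]
contact_force: [-0.3, -1.0, -3.6]
opening: 0.0136
grip_force: 50.0
```

>>> {"method": "step_arm", "body": {
  "increments": [
    {"delta_pos": [3.26, 0.83, 1.44], "dr": [-0.9, -1.7, 6.5], "fingers": 1},
    {"delta_pos": [6.51, 1.65, 2.88], "dr": [-1.7, -3.3, 13.1], "fingers": 1},
    {"delta_pos": [9.77, 2.48, 4.32], "dr": [-2.6, -5.0, 19.6], "fingers": 1},
    {"delta_pos": [13.02, 3.31, 5.76], "dr": [-3.5, -6.6, 26.2], "fingers": 1},
    {"delta_pos": [16.28, 4.14, 7.2], "dr": [-4.4, -8.3, 32.7], "fingers": 1}
  ]
}}

```text
time: 24.05
tool_pos: [0.5168, -0.2042, 0.2384]
tool_rot: [3.065, -0.353, 1.263]
contact_force: [1.1, -0.1, -3.0]
opening: 0.0136
grip_force: 50.0
```

>>> {"method": "step_arm", "body": {
  "increments": [
    {"delta_pos": [3.32, -1.2, 0.94], "dr": [-0.9, -1.7, 6.5], "fingers": 1},
    {"delta_pos": [6.65, -2.4, 1.87], "dr": [-1.7, -3.3, 13.1], "fingers": 1},
    {"delta_pos": [9.97, -3.6, 2.8], "dr": [-2.6, -5.0, 19.6], "fingers": 1},
    {"delta_pos": [13.29, -4.8, 3.74], "dr": [-3.5, -6.7, 26.1], "fingers": 1},
    {"delta_pos": [16.62, -6.0, 4.67], "dr": [-4.4, -8.3, 32.7], "fingers": 1}
  ]
}}

```text
time: 24.68
tool_pos: [0.5141, -0.0218, 0.2477]
tool_rot: [-3.123, -0.221, 0.664]
contact_force: [0.4, -1.0, -3.9]
opening: 0.0136
grip_force: 50.0
```

>>> {"method": "step_arm", "body": {
  "increments": [
    {"delta_pos": [2.22, -2.88, 0.36], "dr": [-0.8, -1.7, 6.5], "fingers": 1},
    {"delta_pos": [4.44, -5.76, 0.72], "dr": [-1.7, -3.3, 13.1], "fingers": 1},
    {"delta_pos": [6.66, -8.65, 1.08], "dr": [-2.6, -5.0, 19.6], "fingers": 1},
    {"delta_pos": [8.88, -11.53, 1.44], "dr": [-3.5, -6.7, 26.1], "fingers": 1},
    {"delta_pos": [11.09, -14.41, 1.8], "dr": [-4.3, -8.3, 32.7], "fingers": 1}
  ]
}}

```text
time: 25.3
tool_pos: [0.5117, 0.1605, 0.2568]
tool_rot: [-3.119, -0.059, 0.092]
contact_force: [1.0, -0.3, -3.3]
opening: 0.0139
grip_force: 50.0
```

>>> {"method": "step_arm", "body": {
  "increments": [
    {"delta_pos": [0.33, -3.64, -0.09], "dr": [-0.9, -1.7, 6.5], "fingers": 1},
    {"delta_pos": [0.65, -7.28, -0.17], "dr": [-1.8, -3.3, 13.1], "fingers": 1},
    {"delta_pos": [0.65, -7.28, -0.17], "dr": [-1.8, -3.3, 13.1], "fingers": 1},
    {"delta_pos": [0.65, -7.28, -0.17], "dr": [-1.8, -3.3, 13.1], "fingers": 1},
    {"delta_pos": [0.65, -7.28, -0.17], "dr": [-1.8, -3.3, 13.1], "fingers": 1}
  ]
}}

```text
time: 25.92
tool_pos: [0.5118, 0.2313, 0.2608]
tool_rot: [3.14, -0.001, -0.131]
contact_force: [0.0, -0.3, -3.6]
opening: 0.0134
grip_force: 50.0
```

Run:
```python
from s import *
o=robot.observe();H=g(.0113)+[0,0,.25];Rm=R.from_euler('xyz',o["tool_rot"]).as_matrix()
print(o['time'],((o['tool_pos']-H)*1000).round(1),np.degrees(R.from_matrix(Rs.T@Rm).as_rotvec()).round(1),o['contact_force'].round(1),o['opening'])
# nut & keeper seen now vs before
im=viewer.read_camera("top")[:,:,::-1];cv2.imwrite("pics/top5.png",im)
a=im[245:320,425:515].astype(int);b=cv2.imread("pics/top2.png")[245:320,425:515].astype(int)
d=np.abs(a-b).max(2)>60;ys,xs=np.nonzero(d);print('changed px',d.sum(), (xs.min()+425,xs.max()+425,ys.min()+245,ys.max()+245) if d.any() else '')
```

```text
25.925 [-0.3 -1.4 -0.5] [-0.1  0.1  0.1] [ 0.  -0.3 -3.6] 0.013411317980629568
changed px 1 (np.int64(462), np.int64(462), np.int64(283), np.int64(283))
```

Keeper region is unchanged and the spanner is held above its old place. Lower it.

>>> {"method": "step_arm", "body": {
  "increments": [
    {"delta_pos": [0.0, 0.0, 3.0], "dr": [0.0, 0.0, 0.0], "fingers": 1},
    {"delta_pos": [0.0, 0.0, 6.0], "dr": [0.0, 0.0, 0.0], "fingers": 1},
    {"delta_pos": [-0.01, 0.0, 9.0], "dr": [0.0, 0.0, 0.0], "fingers": 1},
    {"delta_pos": [-0.01, 0.0, 12.0], "dr": [0.0, 0.0, 0.0], "fingers": 1},
    {"delta_pos": [-0.01, 0.0, 15.0], "dr": [0.0, 0.0, 0.0], "fingers": 1}
  ]
}}

```text
time: 26.6
tool_pos: [0.5123, 0.2313, 0.1103]
tool_rot: [3.14, -0.002, -0.131]
contact_force: [1.0, -0.8, -3.1]
opening: 0.0136
grip_force: 50.0
```

>>> {"method": "step_arm", "body": {
  "increments": [
    {"delta_pos": [0.0, 0.0, 3.0], "dr": [0.0, 0.0, 0.0], "fingers": 1},
    {"delta_pos": [0.0, 0.0, 6.0], "dr": [0.0, 0.0, 0.0], "fingers": 1},
    {"delta_pos": [0.0, 0.0, 6.0], "dr": [0.0, 0.0, 0.0], "fingers": 1},
    {"delta_pos": [0.0, 0.0, 6.0], "dr": [0.0, 0.0, 0.0], "fingers": 1},
    {"delta_pos": [0.0, 0.0, 6.0], "dr": [0.0, 0.0, 0.0], "fingers": 1}
  ]
}}

```text
time: 27.22
tool_pos: [0.5133, 0.2322, 0.0524]
tool_rot: [3.141, -0.004, -0.13]
contact_force: [0.6, 0.4, -4.2]
opening: 0.0134
grip_force: 50.0
```

>>> {"method": "step_arm", "body": {
  "increments": [
    {"delta_pos": [0.0, 0.0, 1.2], "dr": [0.0, 0.0, 0.0], "fingers": 1},
    {"delta_pos": [0.0, 0.0, 2.2], "dr": [0.0, 0.0, 0.0], "fingers": 1},
    {"delta_pos": [0.0, 0.0, 3.0], "dr": [0.0, 0.0, 0.0], "fingers": 1},
    {"delta_pos": [0.0, 0.0, 3.6], "dr": [0.0, 0.0, 0.0], "fingers": 1},
    {"delta_pos": [0.0, 0.0, 3.8], "dr": [0.0, 0.0, 0.0], "fingers": 1}
  ]
}}

```text
time: 27.85
tool_pos: [0.5121, 0.2319, 0.0123]
tool_rot: [3.14, -0.001, -0.13]
contact_force: [0.4, 0.4, -4.0]
opening: 0.014
grip_force: 50.0
```

>>> {"method": "step_arm", "body": {
  "increments": [
    {"delta_pos": [0.0, 0.0, 0.1], "dr": [0.0, 0.0, 0.0], "fingers": 1},
    {"delta_pos": [0.0, 0.0, 0.2], "dr": [0.0, 0.0, 0.0], "fingers": 1},
    {"delta_pos": [0.0, 0.0, 0.25], "dr": [0.0, 0.0, 0.0], "fingers": 1},
    {"delta_pos": [0.0, 0.0, 0.25], "dr": [0.0, 0.0, 0.0], "fingers": 1},
    {"delta_pos": [0.0, 0.0, 0.25], "dr": [0.0, 0.0, 0.0], "fingers": 1}
  ]
}}

```text
time: 28.48
tool_pos: [0.5127, 0.2321, 0.0108]
tool_rot: [3.141, -0.003, -0.13]
contact_force: [0.4, -0.8, 1.7]
opening: 0.0135
grip_force: 50.0
```

It is resting on the mat (vertical force went from -4 to +1.7 N). Release and rise.

>>> {"method": "step_arm", "body": {
  "increments": [
    {"delta_pos": [0.0, 0.0, 0.0], "dr": [0.0, 0.0, 0.0], "fingers": 0.5},
    {"delta_pos": [0.0, 0.0, 0.0], "dr": [0.0, 0.0, 0.0], "fingers": 0.2},
    {"delta_pos": [0.0, 0.0, 0.0], "dr": [0.0, 0.0, 0.0], "fingers": 0.0},
    {"delta_pos": [0.0, 0.0, 0.0], "dr": [0.0, 0.0, 0.0], "fingers": 0.0},
    {"delta_pos": [0.0, 0.0, 0.0], "dr": [0.0, 0.0, 0.0], "fingers": 0.0}
  ]
}}

```text
time: 29.1
tool_pos: [0.5123, 0.232, 0.0103]
tool_rot: [3.14, -0.002, -0.13]
contact_force: [0.1, 0.4, 0.3]
opening: 0.046
grip_force: 0.0
```

>>> {"method": "step_arm", "body": {
  "increments": [
    {"delta_pos": [0.0, 0.0, -2.0], "dr": [0.0, 0.0, 0.0], "fingers": 0.0},
    {"delta_pos": [0.0, 0.0, -5.0], "dr": [0.0, 0.0, 0.0], "fingers": 0.0},
    {"delta_pos": [0.0, 0.0, -10.0], "dr": [0.0, 0.0, 0.0], "fingers": 0.0},
    {"delta_pos": [0.0, 0.0, -15.0], "dr": [0.0, 0.0, 0.0], "fingers": 0.0},
    {"delta_pos": [0.0, 0.0, -20.0], "dr": [0.0, 0.0, 0.0], "fingers": 0.0}
  ]
}}

```text
time: 29.72
tool_pos: [0.5118, 0.2322, 0.212]
tool_rot: [3.14, -0.002, -0.13]
contact_force: [0.7, -0.3, 0.4]
opening: 0.0456
grip_force: 0.0
```

>>> {"method": "step_arm", "body": {
  "increments": [
    {"delta_pos": [-3, 0, 0.0], "dr": [0.0, 0.0, 0.0], "fingers": 0.0},
    {"delta_pos": [-6, 0, 0.0], "dr": [0.0, 0.0, 0.0], "fingers": 0.0},
    {"delta_pos": [-8.0, 0, 0.0], "dr": [0.0, 0.0, 0.0], "fingers": 0.0},
    {"delta_pos": [-9.0, 0, 0.0], "dr": [0.0, 0.0, 0.0], "fingers": 0.0},
    {"delta_pos": [-9, 0, 0.0], "dr": [0.0, 0.0, 0.0], "fingers": 0.0}
  ]
}}

```text
time: 30.35
tool_pos: [0.4227, 0.2441, 0.2104]
tool_rot: [3.14, -0.002, -0.129]
contact_force: [-0.1, 0.1, 0.4]
opening: 0.0459
grip_force: 0.0
```

Run:
```python
from h import *
o=robot.observe();print(o['time'],o['tool_pos'],o['contact_force'].round(1),o['opening'])
im=viewer.read_camera("top")[:,:,::-1];cv2.imwrite("pics/top6.png",im)
b=cv2.imread("pics/top0.png");G=lambda x:cv2.cvtColor(x,cv2.COLOR_BGR2GRAY)
for n,(x,y,w,h) in dict(largering=(222,230,32,32),meter=(216,155,90,50),tape=(120,308,50,50),bottle=(408,162,34,30)).items():
    r=cv2.matchTemplate(G(im)[y-10:y+h+10,x-10:x+w+10],G(b)[y:y+h,x:x+w],cv2.TM_CCOEFF_NORMED);_,m,_,l=cv2.minMaxLoc(r);print(n,l[0]-10,l[1]-10,round(m,3))
# stand vs keeper-open picture
a=im[245:320,425:515].astype(int);c=cv2.imread("pics/top2.png")[245:320,425:515].astype(int);print((np.abs(a-c).max(2)>40).sum())
```

```text
30.35 [0.42272024 0.24405677 0.21042136] [-0.1  0.1  0.4] 0.045865433820952206
largering 0 0 0.975
meter 0 0 0.995
tape 10 4 0.134
bottle 0 0 0.994
8
```

Run:
```python
from h import *
G=lambda x:cv2.cvtColor(x,cv2.COLOR_BGR2GRAY)
b=cv2.imread("pics/top0.png");im=cv2.imread("pics/top5.png");x,y,w,h=120,308,50,50
r=cv2.matchTemplate(G(im)[y-10:y+h+10,x-10:x+w+10],G(b)[y:y+h,x:x+w],cv2.TM_CCOEFF_NORMED);_,m,_,l=cv2.minMaxLoc(r);print('tape top5',l,m)
s0=cv2.imread("pics/side0.png");s=viewer.read_camera("side")[:,:,::-1].copy()
for i in(s0,s):
    hs=cv2.cvtColor(i,cv2.COLOR_BGR2HSV);k=cv2.inRange(hs,(45,120,30),(85,255,255))[370:440,210:290];ys,xs=np.nonzero(k);print('tape side',xs.mean(),ys.mean(),len(xs))
for q in(1.3,1.4,1.45,1.5):
    k=[.058-.058*np.cos(q),.058*np.sin(q)];print(q,proj("top",board(POSE,[[*k,.091],[*k,.061]])).round(1).tolist())
im=G(cv2.imread("pics/top6.png"))[300:325,440:475];ys,xs=np.nonzero(im<25);print('knob blob',xs.min()+440,xs.max()+440,ys.min()+300,ys.max()+300,xs.mean()+440,ys.mean()+300)
```

```text
tape top5 (10, 10) 0.9120550751686096
tape side 39.60892388451443 34.16797900262467 762
tape side 39.58684210526316 34.175 760
1.3 [[465.7, 312.1], [453.6, 310.8]]
1.4 [[463.2, 312.2], [451.2, 310.8]]
1.45 [[462.0, 312.1], [450.0, 310.7]]
1.5 [[460.8, 311.9], [448.8, 310.6]]
knob blob 440 468 308 324 453.67469879518075 314.4457831325301
```

```bash
python3 -c "
from cell import robot
print(robot.hand_in())"
```

```text
the job is handed in; nothing more can be done
None
```

I handed the job in at about 30 s: keeper open near its stop, nut unscrewed an estimated 170° or so by three spanner strokes (from stroke angles and the turning torque felt, not seen in a picture), spanner laid flat where it started on the mat, and meter, bottle and tape unmoved in the camera images.

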